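# Change over the tile decorating turntable

### The job

Put every terracotta blank that is on the bench fully home in the pocket of its own shape and size in the green-edged plate of the turntable. Then pull up the red sprung plunger, swing the turntable half a turn so that the blanks come under the print gantry, and let the plunger drop fully home in its hole. Last, take every blue decorated piece, now in front, and lay it flat on the plywood ware board, side by side; leave the other things on the bench alone.

Things in the scene. Friction and masses are not known exactly. Their poses are not given: they have to be found in the camera images.
- machine: decorating machine, fixed: grey round base, dark steel turntable 330 mm across (top 42 mm above the bench), and over its far side a low grey gantry with a blue beam (beam 55 to 77 mm beyond the axis; underside 92, top 127 mm above the bench). Origin: on the turntable's axis at bench height; x points from the axis to the gantry, z up.
- turntable (a joint): turntable angle, rad, counter-clockwise from above. 0: loading position, green-edged plate in front, yellow-edged plate under the gantry; pi: they have changed places. End stops just past both. The two aluminium plates, 76 x 250 mm (top 52 mm above the bench), lie centred 66 mm either side of the axis; the coloured strip is along each plate's edge nearest the axis.
- plunger (a joint): lift of the sprung index plunger, m. 0: fully home, turntable locked; 0.010 clears the hole, upper stop at 0.019; spring 3 to 6 N downward. It rides on the turntable, 140 mm from the axis; let go between holes it rests on the ring at about 0.010. One hole at angle 0 (plunger on the left) and one at pi (on the right); between them it passes in front, on the robot's side.
- knob (a point): centre of the top of the plunger's red round knob, 24 mm across, 36 mm tall (when home it spans 60 to 96 mm above the bench; under it a steel bush 32 mm across, top 58 mm above the bench). Lift and swing by this knob.
- green_large (a point): centre of the floor of the green-edged plate's large round pocket: 6 mm deep, 2 mm play all round the tile, floor 46 mm above the bench; the three pockets lie in a row 85 mm apart, square in the middle, and the yellow-edged plate has the same row
- green_square (a point): centre of the floor of the green-edged plate's square pocket: 6 mm deep, 2 mm play all round the tile, floor 46 mm above the bench; the three pockets lie in a row 85 mm apart, square in the middle, and the yellow-edged plate has the same row. Its sides along and across the plate (= the machine's x, y turned by the turntable angle)
- green_small (a point): centre of the floor of the green-edged plate's small round pocket: 6 mm deep, 2 mm play all round the tile, floor 46 mm above the bench; the three pockets lie in a row 85 mm apart, square in the middle, and the yellow-edged plate has the same row
- blank_large: undecorated terracotta-coloured blank: a round disc 60 mm across and 12 mm thick. Origin at the centre of its underside. May be absent.
- blank_square: undecorated terracotta-coloured blank: a square tile 46 x 46 mm and 12 mm thick, its x and y axes along its sides. Origin at the centre of its underside. May be absent.
- blank_small: undecorated terracotta-coloured blank: a round disc 44 mm across and 12 mm thick. Origin at the centre of its underside. May be absent.
- done_large: decorated blue glazed piece: a round disc 60 mm across and 12 mm thick; starts in the large pocket of the yellow-edged plate, under the gantry. Origin at the centre of its underside. May be absent.
- done_square: decorated blue glazed piece: a square tile 46 x 46 mm and 12 mm thick, its x and y axes along its sides; starts in the square pocket of the yellow-edged plate, under the gantry. Origin at the centre of its underside. May be absent.
- done_small: decorated blue glazed piece: a round disc 44 mm across and 12 mm thick; starts in the small pocket of the yellow-edged plate, under the gantry. Origin at the centre of its underside. May be absent.
- ware_board: loose plywood ware board, 280 x 130 x 15 mm, lying on the bench; origin at the centre of its underside, x along its length, z up.
- vase: bystander: clay-coloured vase 130 mm tall, 80 mm across; origin under its centre.
- bowl: bystander: white bowl 100 mm across, 45 mm tall; origin under its centre.
- glaze_jar: bystander: green glaze jar 64 mm across, 75 mm tall; origin under its centre.
- brush: bystander: brush 130 mm long, lying.
- rib: bystander: flat wooden throwing rib 75 x 45 x 8 mm, lying.
- trimmer: bystander: trimming tool 150 mm long with a wooden handle, lying.
There are look-alikes about, which are no part of the job. Leave any purple look-alike of the blank_large alone.

How it is judged:
By the outcome, as a careful person would: the job done as asked, in the order asked, and still so for the second after the job is handed in, with the robot touching nothing.
Of blank_large, blank_square, blank_small only 2 to 3 are there at a start; the rules pass over those that are not, and their reading is None.
Of done_large, done_square, done_small only 2 to 3 are there at a start; the rules pass over those that are not, and their reading is None.
At some moment in a run one of ware_board, blank_large, blank_square, blank_small may be knocked a few centimetres aside while the robot is not near it.
Once in a run the grip may slacken for a moment while it holds something.
It also fails if it takes over 210 s, if anything falls off the work surface, if the arm or the gripper's body presses on something with over 40 N, if the wrist force passes 120 N, or if a joint passes its speed limit or range.

### The arm

A 6-joint arm with a two-finger parallel gripper is mounted at the origin on the work surface. World frame = base frame: x ahead of the robot, y to its left, z up, the work surface at z = 0. Lengths are in m, angles in rad, forces in N, time in s.
With the tool pointing down it reaches from about 0.225 to 0.875 m from the base axis. Payload 3.4 kg.
Tool frame: the origin (TCP) lies midway between the tips of the shut fingers; the grasp point (between the pads) lies 19 mm behind it (bot.grip_depth is the distance from the TCP to the grasp point, in m); z points along the fingers, y is the line along which they close (so a half turn about z gives the same grasp; the last joint's range is limited). The gripper opens to 85 mm and grips with 20 to 120 N. Pads are 22 mm wide; open, the fingers measure 114 mm over their backs; the gripper's body (76 mm by 85 mm) begins 54 mm behind the grasp point. The pads swing forward as they close: fully open they stand 13 mm farther back than shut.
Start: joints at [-1.431, 0.276, 1.505, -0, 1.361, -0.121], TCP at [0.148, -0.556, 0.231] pointing down, gripper open.
Joint ranges: [-2.89, 2.89], [-0.75, 2.08], [0.22, 2.7], [-1.18, 4.32], [0.11, 2.71], [-2.7, 2.7]. Speed limits (rad/s): [2.57, 2.57, 3.14, 3.14, 3.14, 3.14].

### API

Orientations are given as a unit quaternion [x, y, z, w].
In Python, from plant import bot gives the robot as it stands.
- The arm moves only by the tool move_arm, never from a script. Its argument "motion" is one flat list of numbers, 6 for each row, row after row: the shift along the tool's x, y, z in cm, then the turn, a rotation vector about the tool's x, y, z in rad. In form: [x, y, z, rx, ry, rz, x, y, z, rx, ry, rz, ...]. A call has 1 to 20 rows; each row shifts and turns the commanded pose from where the row before left it, along the tool's axes as they then stand; what a row does not reach is not made up. A row lasts 1/12 s, in which the tool goes at most 41.7 mm and 7.16 degrees, less where a joint would pass 70% of its speed; a pose out of reach is approached as far as the arm can. A call with a gripper value outside its range is refused whole. "gripper" is the closure, from 0 (fully open) to 1 (shut), set as the call begins (left out, the last holds). The fingers move at their own pace and stop on an object; the grip force is fixed at half the most. Time passes only in rows, so rows that do not move let the fingers close. It gives the time, the measured TCP pose, the force, the opening and the grip force at its end, in the units of the state.
- bot.observe(): the state, without advancing time (a new reading comes with each control period).
- bot.read_camera(name): name is "side" or "top" or "wrist"; returns a dict with "img" (480x640x3 uint8, red, green, blue), "fov_y" (degrees; the focal length in pixels is half the picture's height over the tangent of half this angle, whatever the lens; pixels are square), "cx", "cy" (the principal point, pixels), "R" (3x3) and "t" (3): a world point X has camera coordinates R X + t. Camera axes: x right, y down, z forward; pixel columns grow to the right and rows downward; lengths in m; the calibration is good to about 2 mm. A picture is of the moment at which its call begins. There is no depth.
- bot.job_done(): hands the job in; it is judged then, once.
The state is a dict: "t": time; "joints": joint angles; "qd": joint speeds; "joint_efforts": joint torques, N m; "eef_pos": TCP position; "tool_rot": TCP orientation; "ft_force": force on the tool from outside, world axes, zero at the start; "moment": the same for the moment, N m; "width": finger opening in m; "grip_force": force on a finger pad.
Only numpy, scipy, OpenCV 4.12 (cv2) and the standard library are available. Lean on these libraries where they do the work, as an engineer would, in place of code of your own. Each camera call takes 0.05 s, during which the arm holds its last target. There are 200 camera calls.

## Working session

There is one attempt and no reset: what is moved stays moved. The work goes in short steps, Python scripts to look and compute and a tool call to move; the robot and the scene stay as the last step left them, time stands still between calls to the robot, and variables do not carry over. Pictures are saved under pics/ and viewed, at most 16 in all, crops included, and the job is handed in when it is done.

Besides the shell and the picture viewer there is one more tool, called after "Emit:" by a JSON object that holds its "op" and its "data". move_arm: Moves the arm, as the interface text tells. Its arguments: {"type":"object","properties":{"motion":{"type":"array","items":{"type":"number"}},"gripper":{"type":"number"}},"required":["motion"]}

```bash
ls; mkdir -p pics; python3 - <<'E'
from plant import bot
import cv2,numpy as np
s=bot.observe(); print({k:np.round(v,3) for k,v in s.items()}, bot.grip_depth)
for n in("top","side"):
    c=bot.read_camera(n); cv2.imwrite(f"pics/{n}0.png",c["img"][:,:,::-1]); print(n,c["fov_y"],c["cx"],c["cy"],np.round(c["R"],3).tolist(),np.round(c["t"],3), np.round(-c["R"].T@c["t"],3))
    np.savez(f"{n}0.npz",**c)
E
```

```text
pics
{'t': np.float64(0.0), 'joints': array([-1.431,  0.277,  1.506,  0.   ,  1.361, -0.121]), 'qd': array([ 0.001, -0.   , -0.001, -0.   , -0.001,  0.001]), 'joint_efforts': array([-1.0000e-03, -4.1677e+01, -2.4581e+01, -0.0000e+00,  1.1000e-02,
       -0.0000e+00]), 'eef_pos': array([ 0.148, -0.555,  0.23 ]), 'tool_rot': array([ 0.992,  0.13 , -0.   , -0.001]), 'ft_force': array([ 0.451, -0.554, -0.456]), 'moment': array([ 0.002,  0.043, -0.014]), 'grip_force': np.float64(0.0), 'width': np.float64(0.086)} 0.0187
top 45.11552566915989 319.0666345152331 243.70897766238687 [[-0.038, -0.999, -0.005], [-0.975, 0.038, -0.218], [0.218, -0.004, -0.976]] [0.096 0.557 1.326] [0.258 0.08  1.415]
side 53.48848850929302 324.8793501976186 239.87253437725929 [[0.937, -0.349, -0.013], [-0.257, -0.664, -0.702], [0.237, 0.661, -0.712]] [-0.489  0.269  0.951] [ 0.302 -0.622  0.859]
```

View pics/top0.png

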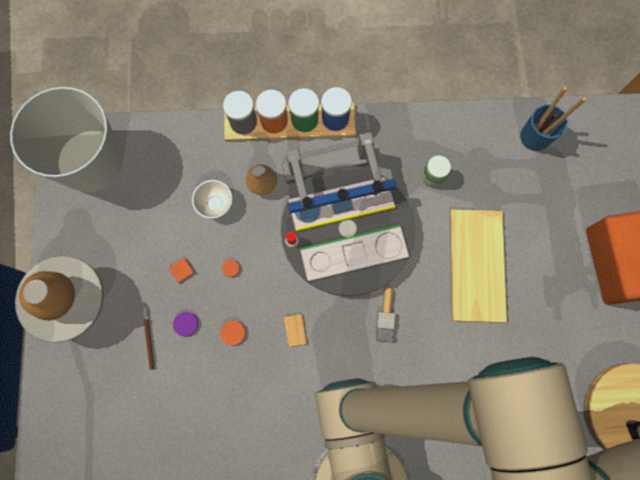

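View pics/side0.png

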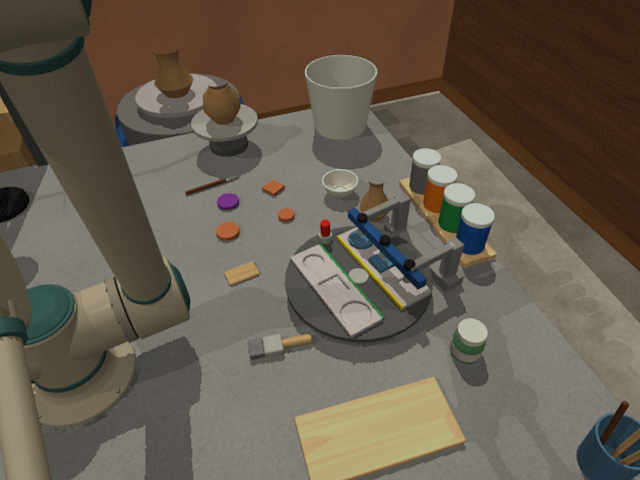

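The top view has candidates at square orange (181,270), small round orange (231,268), large round orange (232,333), and a purple look-alike (185,324), which I'll leave alone. The machine axis is near (348,228), the red knob at (292,239), and the board at (478,265). Two blue pieces are partly visible under the beam, near (310,212) and (350,205).

```bash
cat > h.py <<'E'
import numpy as np, cv2
from scipy.spatial.transform import Rotation as Ro
from scipy.optimize import least_squares
def K(c): return 240/np.tan(np.radians(float(c["fov_y"]))/2)
def proj(c,X):
    p=np.atleast_2d(X)@c["R"].T+c["t"]; return p[:,:2]/p[:,2:]*K(c)+[float(c["cx"]),float(c["cy"])]
def ray(c,uv):
    d=np.array([(uv[0]-c["cx"])/K(c),(uv[1]-c["cy"])/K(c),1.])@c["R"]; return -c["R"].T@c["t"],d/np.linalg.norm(d)
def onz(c,uv,z):
    o,d=ray(c,uv); return o+d*(z-o[2])/d[2]
def tri(obs):
    A=np.zeros((3,3));b=np.zeros(3);L=[]
    for c,uv in obs:
        o,d=ray(c,uv);P=np.eye(3)-np.outer(d,d);A+=P;b+=P@o;L.append((o,P))
    X=np.linalg.solve(A,b); return X,max(np.linalg.norm(P@(X-o)) for o,P in L)
R_=dict(orange=((3,120,90),(14,255,255)),purple=((130,80,40),(155,255,255)),red=((0,180,90),(2,255,255)),green=((60,120,40),(85,255,255)),yellow=((24,170,120),(32,255,255)),blue=((95,70,40),(118,255,255)))
def blobs(c,col,amin=40):
    hsv=cv2.cvtColor(c["img"],cv2.COLOR_RGB2HSV);m=cv2.inRange(hsv,*map(np.array,R_[col]))
    n,l,s,ce=cv2.connectedComponentsWithStats(m)
    return [(s[i,4],np.round(ce[i],1).tolist(),s[i,:4].tolist()) for i in range(1,n) if s[i,4]>=amin]
def sil(c,shape,pose,size,z0=0,h=.012):
    """silhouette polygon hull of a prism; pose x,y,yaw"""
    a=np.linspace(0,2*np.pi,64,endpoint=False)
    q=np.c_[np.cos(a),np.sin(a)]*size/2 if shape=="r" else np.array([[1,1],[1,-1],[-1,-1],[-1,1]])*size/2
    cs,sn=np.cos(pose[2]),np.sin(pose[2]);q=q@np.array([[cs,sn],[-sn,cs]])+pose[:2]
    P=np.vstack([np.c_[q,np.full(len(q),z0)],np.c_[q,np.full(len(q),z0+h)]])
    return cv2.convexHull(proj(c,P).astype(np.float32))[:,0]
def go(x,y,z,yaw=None,s=None):
    """tool shift (cm) and z-turn to a pointing-down pose at x,y,z; yaw = world angle of closing line (mod pi)"""
    from plant import bot
    s=s or bot.observe();r=Ro.from_quat(s["tool_rot"]);d=r.inv().apply(np.array([x,y,z])-s["eef_pos"])*100
    ty=r.as_matrix()[:,1];cur=np.arctan2(ty[1],ty[0]);out=None
    if yaw is not None:
        t=(yaw-cur+np.pi/2)%np.pi-np.pi/2;out=-t
        print("  j6 now",round(float(s["joints"][5]),2))
    print("  shift cm",np.round(d,2),"turn rz",None if out is None else round(out,3),"tilt err",np.round((r.as_matrix()[:,2]+[0,0,1]),3), "yawnow",round(cur,3))
E
python3 - <<'E'
from h import *
T=dict(np.load("top0.npz"));S=dict(np.load("side0.npz"))
for c,n in((T,"top"),(S,"side")):
    for col in R_: print(n,col,blobs(c,col))
E
```

```text
top orange [(np.int32(367), [274.2, 123.4], [259, 111, 30, 23]), (np.int32(3916), [616.8, 256.0], [586, 212, 54, 93]), (np.int32(348), [180.9, 270.0], [169, 258, 25, 25]), (np.int32(237), [230.2, 267.9], [222, 260, 18, 17]), (np.int32(90), [147.9, 342.8], [145, 320, 7, 49]), (np.int32(476), [232.4, 332.6], [220, 321, 25, 24])]
top purple [(np.int32(477), [184.9, 323.6], [173, 312, 25, 24])]
top red [(np.int32(70), [290.7, 237.0], [286, 232, 10, 11])]
top green [(np.int32(41), [298.3, 120.6], [292, 115, 14, 12]), (np.int32(45), [306.7, 127.4], [297, 123, 18, 8]), (np.int32(64), [376.2, 230.5], [353, 225, 47, 12]), (np.int32(66), [322.8, 243.1], [301, 238, 47, 11])]
top yellow [(np.int32(218), [344.3, 218.2], [296, 206, 99, 25])]
top blue [(np.int32(946), [539.9, 131.2], [521, 105, 47, 46]), (np.int32(92), [556.0, 113.4], [548, 106, 16, 20]), (np.int32(309), [334.9, 121.2], [323, 111, 26, 19]), (np.int32(128), [388.4, 184.5], [380, 179, 16, 13]), (np.int32(1105), [329.0, 202.2], [288, 184, 90, 38]), (np.int32(2306), [9.1, 353.7], [0, 264, 24, 188])]
side orange [(np.int32(28475), [263.6, 42.4], [85, 0, 369, 127]), (np.int32(482), [432.7, 196.6], [423, 178, 23, 35]), (np.int32(193), [272.3, 187.1], [262, 180, 22, 16]), (np.int32(160), [285.4, 214.2], [278, 208, 16, 14]), (np.int32(319), [226.8, 230.2], [216, 222, 23, 19])]
side purple [(np.int32(291), [227.6, 201.2], [217, 193, 22, 17])]
side red [(np.int32(107), [324.7, 227.1], [321, 220, 9, 16])]
side green [(np.int32(519), [449.6, 216.8], [439, 199, 24, 34]), (np.int32(165), [351.3, 280.5], [320, 244, 64, 75])]
side yellow [(np.int32(221), [368.0, 269.7], [337, 235, 66, 73])]
side blue [(np.int32(182), [120.4, 133.1], [115, 116, 14, 31]), (np.int32(1668), [381.5, 249.8], [348, 208, 79, 81]), (np.int32(725), [471.9, 237.7], [457, 219, 34, 36]), (np.int32(2679), [608.1, 450.9], [577, 413, 63, 67])]
```

```bash
python3 - <<'E'
from h import *
T=dict(np.load("top0.npz"));S=dict(np.load("side0.npz"))
for n,a,b in(("sq",(180.9,270),(272.3,187.1)),("small",(230.2,267.9),(285.4,214.2)),("large",(232.4,332.6),(226.8,230.2)),("purple",(184.9,323.6),(227.6,201.2)),("knob",(290.7,237),(324.7,227.1)),("hub?",(348,228),(358,276))):
    X,e=tri([(T,a),(S,b)]);print(n,np.round(X,4),round(e,4))
for c in(T,S):
    for col,box in(("yellow",None),("green",None)):
        hsv=cv2.cvtColor(c["img"],cv2.COLOR_RGB2HSV);m=cv2.inRange(hsv,*map(np.array,R_[col]))
        ys,xs=np.nonzero(m);k=(xs>290)&(xs<410)&(ys>200)&(ys<330)
        P=np.array([onz(c,(x,y),.052)[:2] for x,y in zip(xs[k],ys[k])])
        ctr,(w,h),a=cv2.minAreaRect(P.astype(np.float32)*1000)
        v=np.linalg.svd(P-P.mean(0))[2][0];print(col,np.round(ctr,1),w,h,"dir",np.degrees(np.arctan2(v[1],v[0])))
print([np.round(onz(T,p,.015),3)[:2] for p in((451,209),(502,211),(507,322),(453,321))])
E
```

```text
sq [0.5192 0.4181 0.0091] 0.0006
small [0.52   0.2962 0.0088] 0.0009
large [0.3613 0.2915 0.0097] 0.001
purple [0.3878 0.4072 0.0065] 0.0012
knob [0.575  0.1412 0.0812] 0.0004
hub? [0.6014 0.0021 0.045 ] 0.001
yellow [624.    8.2] 5.541181564331055 247.32008361816406 dir 101.45693464862597
green [577.   -1.7] 3.8430938720703125 244.92396545410156 dir 101.32052114245005
yellow [627.1   9. ] 7.0773396492004395 250.70205688476562 dir -78.3605093631991
green [579.8  -2.3] 4.765081405639648 249.39491271972656 dir -78.80171890706023
[array([ 0.647, -0.261]), array([ 0.637, -0.388]), array([ 0.36, -0.37]), array([ 0.367, -0.241])]
```

```bash
python3 - <<'E'
from h import *
go(.42,.30,.231,.199)
E
```

```text
j6 now -0.12
  shift cm [ 48.31 -75.61   0.09] turn rz -1.509 tilt err [-0.     0.002  0.   ] yawnow -1.31
```

Emit:
{"op": "move_arm", "data": {"motion": [1.0,-1.6,0,0,0,0,1.86,-2.91,0,0,0,0,1.86,-2.91,0,0,0,0,1.86,-2.91,0,0,0,0,1.86,-2.91,0,0,0,0,1.86,-2.91,0,0,0,0,1.86,-2.91,0,0,0,0,1.86,-2.91,0,0,0,0,1.86,-2.91,0,0,0,0,1.86,-2.91,0,0,0,0,1.86,-2.91,0,0,0,0,1.86,-2.91,0,0,0,0,1.86,-2.91,0,0,0,0,1.86,-2.91,0,0,0,0,1.86,-2.91,0,0,0,0,1.86,-2.91,0,0,0,0,1.86,-2.91,0,0,0,0,1.86,-2.91,0,0,0,0,1.86,-2.91,0,0,0,0,1.86,-2.91,0,0,0,0]}}

```text
t: 1.77
eef_pos: [0.3524, 0.0896, 0.2312]
tool_rot: [0.991, 0.13, 0.0, 0.0]
ft_force: [0.4, -0.6, 0.6]
width: 0.0857
grip_force: 0.0
```

Emit:
{"op": "move_arm", "data": {"motion": [1.86,-2.91,0,0,0,0,1.86,-2.91,0,0,0,0,1.86,-2.91,0,0,0,0,1.86,-2.91,0,0,0,0,1.86,-2.91,0,0,0,0,1.86,-2.91,0,0,0,0,0,0,0,0,0,-0.116,0,0,0,0,0,-0.116,0,0,0,0,0,-0.116,0,0,0,0,0,-0.116,0,0,0,0,0,-0.116,0,0,0,0,0,-0.116,0,0,0,0,0,-0.116,0,0,0,0,0,-0.116,0,0,0,0,0,-0.116,0,0,0,0,0,-0.116,0,0,0,0,0,-0.116,0,0,0,0,0,-0.116,0,0,0,0,0,-0.116]}}

```text
t: 3.35
eef_pos: [0.4152, 0.2851, 0.2308]
tool_rot: [0.632, 0.775, -0.001, -0.0]
ft_force: [0.4, -0.0, 0.5]
width: 0.0857
grip_force: 0.0
```

```bash
python3 - <<'E'
from h import *
from plant import bot
c=bot.read_camera("wrist"); np.savez("w1.npz",**c); cv2.imwrite("pics/w1.png",c["img"][:,:,::-1])
print(c["fov_y"],c["cx"],c["cy"],np.round(-c["R"].T@c["t"],3),np.round(c["R"],2).tolist())
for col in("orange","purple"): print(col,blobs(c,col,200))
E
```

```text
67.22859862661494 319.4889007435111 239.55349316382353 [0.401 0.36  0.374] [[0.98, 0.2, -0.0], [0.19, -0.94, 0.29], [0.06, -0.29, -0.96]]
orange [(np.int32(2614), [459.5, 88.7], [430, 55, 59, 68]), (np.int32(2793), [269.6, 186.9], [240, 157, 60, 60]), (np.int32(1430), [422.1, 213.9], [402, 193, 42, 43]), (np.int32(2284), [612.4, 326.4], [577, 299, 63, 64])]
purple [(np.int32(3610), [317.3, 70.8], [285, 36, 65, 71])]
```

View pics/w1.png

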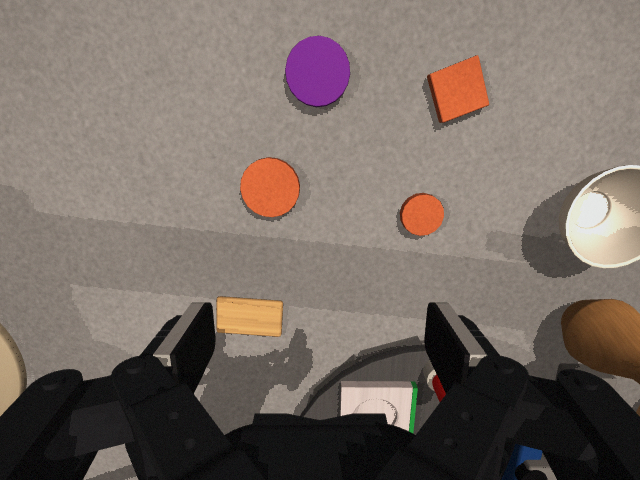

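```bash
cat >> h.py <<'E'
def mask(c,col,near,amin=40):
    hsv=cv2.cvtColor(c["img"],cv2.COLOR_RGB2HSV);m=cv2.inRange(hsv,*map(np.array,R_[col]))
    n,l,s,ce=cv2.connectedComponentsWithStats(m)
    i=min((i for i in range(1,n) if s[i,4]>=amin),key=lambda i:np.hypot(*(ce[i]-near)))
    return (l==i).astype(np.uint8)
def fit(views,col,shape,size,guess,fixz=None):
    """guess x,y,z0 -> refined by silhouette centroids, yaw by IoU in last view"""
    ms=[mask(c,col,proj(c,np.array(guess)+[0,0,.006])[0]) for c in views]
    cen=[np.array([np.nonzero(m)[1].mean(),np.nonzero(m)[0].mean()]) for m in ms]
    def hc(p,yaw,c):
        M=cv2.moments(sil(c,shape,[p[0],p[1],yaw],size,p[2]));return np.array([M["m10"],M["m01"]])/M["m00"]
    yaw=0
    for _ in range(2):
        f=lambda p:np.concatenate([(hc([p[0],p[1],p[2] if fixz is None else fixz],yaw,c)-q)/(K(c)) for c,q in zip(views,cen)])
        p=least_squares(f,guess,x_scale=.01,diff_step=1e-3).x
        if fixz is not None:p[2]=fixz
        if shape=="s":
            c,m=views[-1],ms[-1];best=[]
            for y in np.radians(np.arange(-45,45,1.)):
                I=np.zeros_like(m);cv2.fillConvexPoly(I,np.round(sil(c,"s",[p[0],p[1],y],size,p[2])).astype(int),1)
                best.append(((I&m).sum()/(I|m).sum(),y))
            yaw=max(best)[1]
    return np.round(p,4),round(yaw,3),np.round(f(p)*300,2)
E
python3 - <<'E'
from h import *
T=dict(np.load("top0.npz"));S=dict(np.load("side0.npz"));W=dict(np.load("w1.npz"))
for n,s,d,g in(("large","r",.06,(.361,.2915,0)),("small","r",.044,(.52,.296,0)),("square","s",.046,(.519,.418,0))):
    print(n,*fit([T,S,W],"orange",s,d,g));print("   wrist only",*fit([W],"orange",s,d,g,0.))
E
```

```text
large [0.3623 0.2942 0.0004] 0 [-0.51 -0.34 -0.03  0.24 -0.08  0.08]
   wrist only [0.3624 0.2942 0.    ] 0 [0. 0.]
small [0.5216 0.2985 0.0006] 0 [-0.43 -0.42  0.05  0.06 -0.13  0.06]
   wrist only [0.522  0.2985 0.    ] 0 [-0. -0.]
square [0.5216 0.4215 0.0012] 0.611 [-0.64 -0.53  0.18 -0.16 -0.18  0.14]
   wrist only [0.5222 0.4218 0.    ] 0.524 [-0.03 -0.07]
```

```bash
python3 - <<'E'
from h import *
go(.3623,.2942,.001,.199)
E
```

```text
j6 now 0.26
  shift cm [ 1.99 -4.96 22.98] turn rz 0.008 tilt err [-0.001 -0.001  0.   ] yawnow 0.207
```

Emit:
{"op": "move_arm", "data": {"motion": [1.0,-2.48,3.0,0,0,0,1.0,-2.48,3.0,0,0,0,0,0,3.4,0,0,0,0,0,3.4,0,0,0,0,0,3.4,0,0,0,0,0,3.0,0,0,0,0,0,2.0,0,0,0,0,0,1.0,0,0,0,0,0,0.8,0,0,0,0,0,0,0,0,0,0,0,0,0,0,0], "gripper": 0}}

```text
t: 4.32
eef_pos: [0.363, 0.2951, 0.0012]
tool_rot: [0.634, 0.773, -0.0, -0.0]
ft_force: [0.6, 0.4, 0.2]
width: 0.0852
grip_force: 0.0
```

Emit:
{"op": "move_arm", "data": {"motion": [0,0,0,0,0,0,0,0,0,0,0,0,0,0,0,0,0,0,0,0,0,0,0,0,0,0,0,0,0,0,0,0,0,0,0,0,0,0,0,0,0,0], "gripper": 1}}

```text
t: 4.9
eef_pos: [0.3636, 0.2955, 0.003]
tool_rot: [0.634, 0.773, 0.001, 0.0]
ft_force: [-0.8, -0.7, 8.3]
width: 0.0565
grip_force: 61.7
```

Emit:
{"op": "move_arm", "data": {"motion": [0,0,-1,0,0,0,0,0,-3,0,0,0,0,0,-3,0,0,0,0,0,-3,0,0,0,0,0,-2,0,0,0,0,0,0,0,0,0]}}

```text
t: 5.4
eef_pos: [0.3658, 0.2969, 0.1262]
tool_rot: [0.634, 0.773, 0.005, 0.002]
ft_force: [1.7, 0.1, -0.4]
width: 0.0567
grip_force: 64.0
```

```bash
python3 - <<'E'
from h import *
from plant import bot
c=bot.read_camera("side"); s=bot.observe();print(s["width"],s["grip_force"],s["eef_pos"],s["ft_force"])
np.savez("s2.npz",**c)
w=bot.read_camera("wrist");np.savez("w2.npz",**w)
p=proj(c,s["eef_pos"])[0].astype(int);q=proj(w,s["eef_pos"])[0].astype(int);print(p,q)
a=c["img"][p[1]-70:p[1]+30,p[0]-60:p[0]+60];a=cv2.resize(a,None,fx=4,fy=4,interpolation=cv2.INTER_CUBIC)
b=w["img"][230:480,140:500];b=cv2.resize(b,(480*360//400,300))
I=np.zeros((700,480,3),np.uint8);I[:400,:480]=a;I[400:700,:b.shape[1]]=b
cv2.imwrite("pics/g1.png",I[:600,:,::-1])
E
```

```text
0.05600090510226267 63.98818373680115 [0.3645517  0.29608864 0.12398845] [-0.89125789  0.23003241 -1.02628029]
[219 194] [317 309]
```

View pics/g1.png

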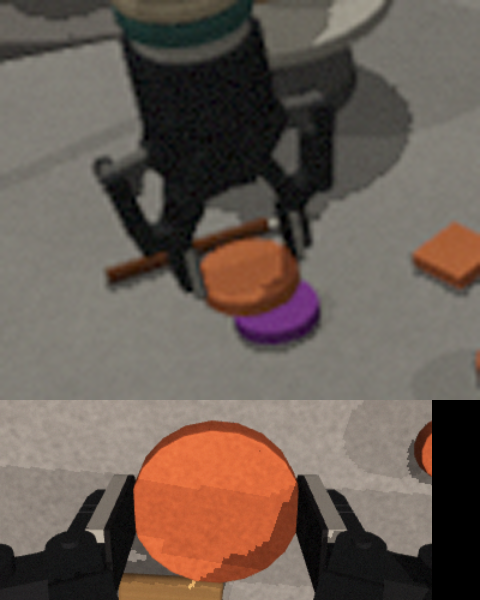

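```bash
python3 - <<'E'
from h import *
S=dict(np.load("s2.npz"));W=dict(np.load("w2.npz"))
R_["orange"]=((0,120,50),(14,255,255))
print(fit([S,W],"orange","r",.06,(.364,.296,.124)),fit([W],"orange","r",.06,(.364,.296,.124),.124))
m=mask(W,"orange",proj(W,(.364,.296,.13))[0]);e=cv2.fitEllipse(max(cv2.findContours(m,0,1)[0],key=len));print(e,m.sum())
for z in(.11,.118,.124,.13):
  h=sil(W,"r",[.364,.296,0],.06,z);print(z,cv2.fitEllipse(h),cv2.contourArea(h))
go(.520,.073,.15,.199)
E
```

```text
(array([0.3651, 0.2974, 0.1257]), 0, array([-0.71,  0.26,  0.1 ,  0.02])) (array([0.3652, 0.2965, 0.124 ]), 0, array([-0.,  0.]))
((319.3489990234375, 315.0694580078125), (134.9306182861328, 138.61431884765625), 82.61152648925781) 14872
0.11 ((316.2834167480469, 300.6678161621094), (129.88958740234375, 134.35903930664062), 88.9019546508789) 13662.397131782724
0.118 ((316.247314453125, 308.8263244628906), (135.8504638671875, 141.09510803222656), 88.88334655761719) 15001.73231197265
0.124 ((316.2174987792969, 315.4781494140625), (140.6920166015625, 146.610595703125), 88.87065124511719) 16139.89475295553
0.13 ((316.1849365234375, 322.6458435058594), (145.89041137695312, 152.577880859375), 88.85887908935547) 17412.73152870359
  j6 now 0.34
  shift cm [-24.87  11.01  -2.76] turn rz -0.001 tilt err [0.002 0.001 0.   ] yawnow 0.198
```

```bash
python3 - <<'E'
from h import *
go(.545,-.11,.19,.199)
E
```

```text
j6 now 0.34
  shift cm [-43.31   9.87  -6.78] turn rz -0.001 tilt err [0.002 0.001 0.   ] yawnow 0.198
```

Emit:
{"op": "move_arm", "data": {"motion": [-1.7,0.4,-1.8,0,0,0,-3.33,0.76,-2,0,0,0,-3.33,0.76,-2,0,0,0,-3.33,0.76,-1,0,0,0,-3.33,0.76,0,0,0,0,-3.33,0.76,0,0,0,0,-3.33,0.76,0,0,0,0,-3.33,0.76,0,0,0,0,-3.33,0.76,0,0,0,0,-3.33,0.76,0,0,0,0,-3.33,0.76,0,0,0,0,-3.33,0.76,0,0,0,0,-3.33,0.76,0,0,0,0,-1.7,0.4,0,0,0,0,0,0,0,0,0,0,0,0,0,0,0,0]}}

```text
t: 6.83
eef_pos: [0.5445, -0.1104, 0.1875]
tool_rot: [0.634, 0.773, -0.0, -0.002]
ft_force: [0.4, 0.2, -0.6]
width: 0.0564
grip_force: 64.0
```

```bash
python3 - <<'E'
from h import *
from plant import bot
s=bot.observe();print(s["width"],s["grip_force"],s["eef_pos"])
w=bot.read_camera("wrist");np.savez("w3.npz",**w);cv2.imwrite("pics/w3.png",w["img"][:,:,::-1])
E
```

```text
0.05640908321353181 64.00452375411987 [ 0.54451319 -0.11040277  0.18754163]
```

View pics/w3.png

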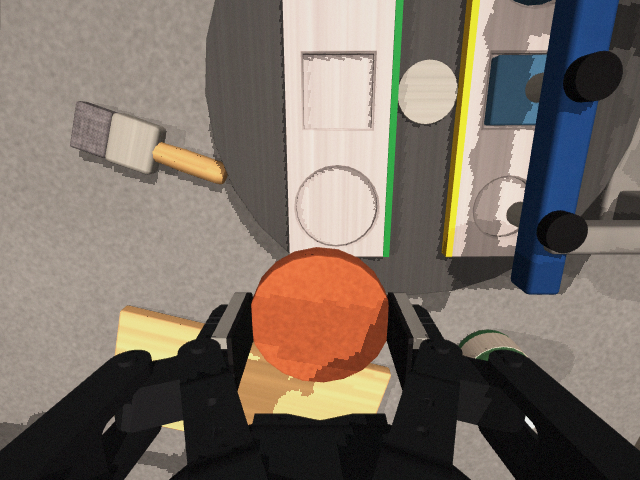

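```bash
python3 - <<'E'
from h import *
W=dict(np.load("w3.npz"))
g=cv2.cvtColor(W["img"],cv2.COLOR_RGB2GRAY)
a=g[150:262,284:392];c=cv2.HoughCircles(cv2.resize(a,None,fx=3,fy=3,interpolation=cv2.INTER_CUBIC),cv2.HOUGH_GRADIENT,1.5,30,param1=80,param2=25,minRadius=105,maxRadius=140)
print("circ",[(x/3+284,y/3+150,r/3) for x,y,r in c[0][:4]])
L=onz(W,(337,205.7),.052);Q=onz(W,(339,90.5),.052);print("L",L,"Q",Q,np.linalg.norm(L-Q),np.degrees(np.arctan2(*(Q-L)[[1,0]])))
print("hub",onz(W,(428,91.5),.052))
hsv=cv2.cvtColor(W["img"],cv2.COLOR_RGB2HSV)
for col in("green","yellow"):
    m=cv2.inRange(hsv,*map(np.array,R_[col]));ys,xs=np.nonzero(m);k=(xs>370)&(xs<490)&(ys<256)
    P=np.array([onz(W,(x,y),.052)[:2] for x,y in zip(xs[k],ys[k])]);v=np.linalg.svd(P-P.mean(0))[2][0]
    d=np.degrees(np.arctan2(v[1],v[0]))%180;n=np.array([np.sin(np.radians(d)),-np.cos(np.radians(d))]);print(col,d,"offset",P.mean(0)@n)
T=dict(np.load("top0.npz"));S=dict(np.load("side0.npz"))
print("T reproj L,Q",proj(T,L),proj(T,Q),proj(S,L),proj(S,Q))
E
```

```text
circ [(np.float32(336.25), np.float32(205.25), np.float32(39.5)), (np.float32(330.75), np.float32(213.75), np.float32(45.25)), (np.float32(346.75), np.float32(212.25), np.float32(46.350002)), (np.float32(333.25), np.float32(193.25), np.float32(45.8))]
L [ 0.55467608 -0.08886515  0.052     ] Q [ 0.53857575 -0.00641687  0.052     ] 0.08400559123371158 101.04954541494442
hub [0.60138848 0.00535243 0.052     ]
green 101.35925553270826 offset 0.5666386482145512
yellow 101.35807268115644 offset 0.6176746944368441
T reproj L,Q [[386.73438444 244.17921391]] [[352.98307109 251.99681068]] [[354.24969402 311.54562028]] [[332.66220668 284.82213424]]
```

```bash
python3 - <<'E'
from h import *
from plant import bot
W=dict(np.load("w3.npz"))
R_["orange"]=((0,120,50),(14,255,255))
s=bot.observe();e=s["eef_pos"]
n=np.array([.9804,.197]);u=np.array([-.197,.9804])
for z in(-.006,-.003,0):
    p=fit([W],"orange","r",.06,(e[0],e[1],e[2]+z),e[2]+z)[0];d=p[:2]-e[:2];print(z,"held offset n,u mm",d@n*1000,d@u*1000)
L=.5262*n-.1969*u;print("L",L)
go(*L,.10,.1978)
E
```

```text
-0.006 held offset n,u mm 0.8970786230954579 -3.6751833884022957
-0.003 held offset n,u mm 0.9181586230954912 -2.0474433884022982
0 held offset n,u mm 0.9392386230955216 -0.4197033884023142
L [ 0.55467578 -0.08937936]
  j6 now -0.52
  shift cm [1.74 1.45 8.79] turn rz -0.0 tilt err [-0.003  0.002  0.   ] yawnow 0.197
```

Emit:
{"op": "move_arm", "data": {"motion": [0.9,0.7,2.5,0,0,0,0.96,0.66,3.0,0,0,0,0,0,3,0,0,0,0,0,1.8,0,0,0,0,0,0.9,0,0,0,0,0,0,0,0,0,0,0,0,0,0,0]}}

```text
t: 7.47
eef_pos: [0.555, -0.0887, 0.0777]
tool_rot: [0.633, 0.774, 0.0, -0.0]
ft_force: [0.4, 0.4, -0.6]
width: 0.0566
grip_force: 64.1
```

```bash
python3 - <<'E'
from h import *
from plant import bot
s=bot.observe();e=s["eef_pos"];n=np.array([.9804,.197]);u=np.array([-.197,.9804]);print(e,e[:2]@n,e[:2]@u,s["width"])
w=bot.read_camera("wrist");np.savez("w4.npz",**w)
S=bot.read_camera("side");np.savez("s4.npz",**S)
p=proj(S,e)[0].astype(int);a=cv2.resize(S["img"][p[1]-60:p[1]+60,p[0]-75:p[0]+75],None,fx=4,fy=4,interpolation=cv2.INTER_CUBIC)
b=cv2.resize(w["img"][:,120:520],(200*5//2-100,480));I=np.zeros((480,1000,3),np.uint8);I[:,:600]=a;I[:,600:]=b
cv2.imwrite("pics/p1.png",cv2.resize(I,(800,384))[:,:,::-1])
E
```

```text
[ 0.55503391 -0.08867207  0.07768212] 0.5266868448753137 -0.19627577705392227 0.05664032985136594
```

View pics/p1.png

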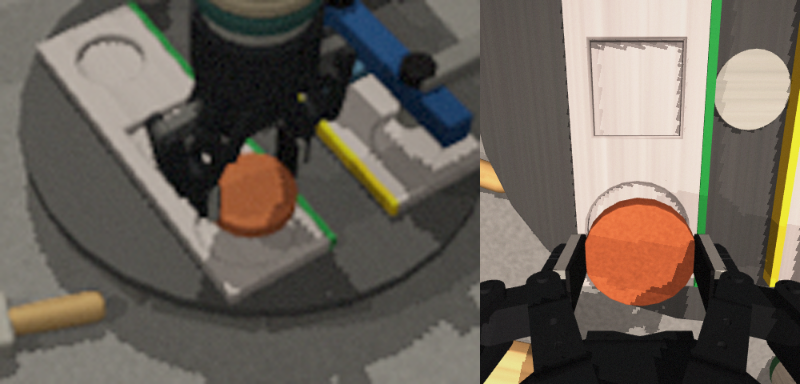

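```bash
python3 - <<'E'
from h import *
W=dict(np.load("w4.npz"));S=dict(np.load("s4.npz"));R_["orange"]=((0,120,50),(14,255,255))
n=np.array([.9804,.197]);u=np.array([-.197,.9804]);e=np.array([.55503,-.08867,.07768])
g=cv2.cvtColor(W["img"],cv2.COLOR_RGB2GRAY).astype(int)
# square pocket edges: dark minima along scan lines
row=g[85:135,240:400].mean(0);col=g[30:185,290:345].mean(1)
print("row",[(240+i,int(row[i])) for i in np.argsort(row)[:8]]);print("col",[(30+i,int(col[i])) for i in np.argsort(col)[:8]])
for name,m in (("green",.0),("yellow",0)):
    hsv=cv2.cvtColor(W["img"],cv2.COLOR_RGB2HSV);M=cv2.inRange(hsv,*map(np.array,R_[name]));ys,xs=np.nonzero(M);k=(xs>380)&(xs<530)&(ys<235)
    P=np.array([onz(W,(x,y),.052)[:2] for x,y in zip(xs[k],ys[k])]);print(name,P.mean(0)@n,(P.mean(0)@u))
for z in(-.006,-.003,0):
    d=fit([W],"orange","r",.06,(e[0],e[1],e[2]+z),e[2]+z)[0][:2]-e[:2];print(z,d@n*1000,d@u*1000)
print(fit([S,W],"orange","r",.06,(e[0],e[1],e[2])))
for uv in((316.3,108.8),):
    Q=onz(W,uv,.052);print(Q,Q[:2]@n,Q[:2]@u)
E
```

```text
row [(np.int64(371), 112), (np.int64(260), 124), (np.int64(372), 130), (np.int64(259), 135), (np.int64(370), 143), (np.int64(375), 160), (np.int64(374), 162), (np.int64(369), 164)]
col [(np.int64(51), 62), (np.int64(52), 76), (np.int64(50), 101), (np.int64(48), 131), (np.int64(53), 133), (np.int64(47), 134), (np.int64(169), 135), (np.int64(49), 137)]
green 0.5666095661514925 -0.11501525763301472
yellow 0.6177808944144233 -0.1316152622330322
-0.006 0.8053379999999835 -2.946381999999993
-0.003 0.826418000000014 -1.318642000000009
0 0.7494579999999491 0.3287980000000084
(array([ 0.5564, -0.0909,  0.0728]), 0, array([-1.69,  0.48,  0.26,  0.12]))
[ 0.53771999 -0.0057972   0.052     ] 0.5260386322981782 -0.11161441066499486
```

Emit:
{"op": "move_arm", "data": {"motion": [0.12,-0.14,0.5,0,0,0,0,0,0.7,0,0,0,0,0,0.5,0,0,0,0,0,0.4,0,0,0,0,0,0.3,0,0,0,0,0,0.1,0,0,0,0,0,0,0,0,0]}}

```text
t: 8.15
eef_pos: [0.5533, -0.0887, 0.0518]
tool_rot: [0.634, 0.774, -0.0, -0.0]
ft_force: [-0.1, -0.2, -0.8]
width: 0.0561
grip_force: 64.1
```

Emit:
{"op": "move_arm", "data": {"motion": [0.05,0,0.1,0,0,0,0,0,0.1,0,0,0,0,0,0,0,0,0]}}

```text
t: 8.4
eef_pos: [0.5535, -0.0882, 0.0502]
tool_rot: [0.634, 0.774, -0.0, 0.0]
ft_force: [-0.1, 0.4, -0.6]
width: 0.0564
grip_force: 64.1
```

Emit:
{"op": "move_arm", "data": {"motion": [0,0,0,0,0,0,0,0,0,0,0,0,0,0,0,0,0,0,0,0,0,0,0,0,0,0,-1,0,0,0,0,0,-3,0,0,0,0,0,-3,0,0,0,0,0,-3,0,0,0,0,0,0,0,0,0], "gripper": 0}}

```text
t: 9.15
eef_pos: [0.5575, -0.0893, 0.1573]
tool_rot: [0.634, 0.774, 0.003, 0.006]
ft_force: [1.3, 0.3, -0.2]
width: 0.0851
grip_force: 0.0
```

```bash
python3 - <<'E'
from h import *
from plant import bot
s=bot.observe();e=s["eef_pos"];n=np.array([.9804,.197]);u=np.array([-.197,.9804]);print(e)
W=bot.read_camera("wrist");T=bot.read_camera("top");S=bot.read_camera("side");np.savez("w5.npz",**W)
R_["orange"]=((0,120,60),(14,255,255))
p=(.5543,-.0892,.046)
for v in([W],[S,W],[T,S,W]):
    f=fit(v,"orange","r",.06,p,.046 if len(v)==1 else None);print(f,f[0][:2]@n,f[0][:2]@u)
for nm,sh,sz,g in(("small","r",.044,(.5216,.2985,0)),("square","s",.046,(.5216,.4215,0))):
    print(nm,fit([T,S],"orange",sh,sz,g,0.))
go(.5216,.2985,.12,.198)
cv2.imwrite("pics/w5.png",W["img"][:,:,::-1])
E
```

```text
[ 0.55751006 -0.08929936  0.15728516]
(array([ 0.5545, -0.0893,  0.046 ]), 0, array([ 0., -0.])) 0.5260397 -0.19678622
(array([ 0.5546, -0.0896,  0.045 ]), 0, array([-0.38,  0.06,  0.09,  0.05])) 0.52607864 -0.19710004
(array([ 0.5546, -0.0897,  0.0447]), 0, array([-0.14, -0.39, -0.38,  0.14,  0.02,  0.04])) 0.52605894 -0.19719808
small (array([0.521 , 0.2969, 0.    ]), 0, array([-0.1 , -0.28, -0.2 ,  0.22]))
square (array([0.5206, 0.4192, 0.    ]), np.float64(0.698), array([-0.06, -0.28, -0.22,  0.19]))
  j6 now -0.48
  shift cm [38.54  4.49  3.08] turn rz -0.0 tilt err [ 0.001 -0.     0.   ] yawnow 0.198
```

View pics/w5.png

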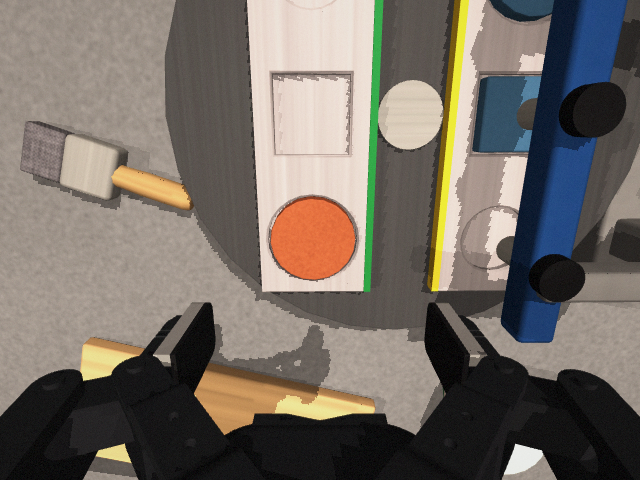

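Emit:
{"op": "move_arm", "data": {"motion": [1.8,0.2,0,0,0,0,3.5,0.4,0,0,0,0,3.5,0.4,0,0,0,0,3.5,0.4,0,0,0,0,3.5,0.4,0,0,0,0,3.5,0.4,0,0,0,0,3.5,0.4,0,0,0,0,3.5,0.4,0,0,0,0,3.5,0.4,0,0,0,0,3.5,0.4,0,0,0,0,3.5,0.4,3.0,0,0,0,1.7,0.2,3.0,0,0,0,0,0,3,0,0,0,0,0,2,0,0,0,0,0,0,0,0,0,0,0,0,0,0,0]}}

```text
t: 10.63
eef_pos: [0.5194, 0.2938, 0.0412]
tool_rot: [0.634, 0.774, -0.002, -0.001]
ft_force: [1.0, -0.1, 0.1]
width: 0.0854
grip_force: 0.0
```

```bash
python3 - <<'E'
from h import *
from plant import bot
T=bot.read_camera("top");S=bot.read_camera("side")
print("square",fit([T,S],"orange","s",.046,(.52,.42,0),0.)) 
go(.5208,.2983,.003,.198)
E
```

```text
square (array([0.5253, 0.391 , 0.    ]), np.float64(0.768), array([  9.8 ,  -2.28,  -5.38, -12.78]))
  j6 now 0.2
  shift cm [ 0.4  -0.04  4.1 ] turn rz -0.0 tilt err [0.001 0.    0.   ] yawnow 0.198
```

Emit:
{"op": "move_arm", "data": {"motion": [0.4,0,2.0,0,0,0,0,0,1.4,0,0,0,0,0,0.7,0,0,0,0,0,0,0,0,0]}}

```text
t: 11.07
eef_pos: [0.5202, 0.2979, 0.0022]
tool_rot: [0.634, 0.773, -0.0, -0.0]
ft_force: [-0.6, -0.8, -0.3]
width: 0.0856
grip_force: 0.0
```

Emit:
{"op": "move_arm", "data": {"motion": [0,0,0,0,0,0,0,0,0,0,0,0,0,0,0,0,0,0,0,0,0,0,0,0,0,0,0,0,0,0,0,0,0,0,0,0,0,0,0,0,0,0,0,0,0,0,0,0], "gripper": 1}}

```text
t: 11.73
eef_pos: [0.5213, 0.2986, 0.0039]
tool_rot: [0.634, 0.774, 0.001, 0.001]
ft_force: [-1.3, -0.7, 5.0]
width: 0.0407
grip_force: 59.7
```

```bash
python3 - <<'E'
from h import *
from plant import bot
n=np.array([.9804,.197]);u=np.array([-.197,.9804]);s=bot.observe();e=s["eef_pos"];print(e,e[:2]@n,e[:2]@u)
W=bot.read_camera("wrist");R_["orange"]=((0,120,60),(14,255,255))
f=fit([W],"orange","r",.044,(*e[:2],0),0.)[0];print(f,(f[:2]-e[:2])@n,(f[:2]-e[:2])@u)
t=.5253*n-.026*u; go(*t,.16,.198)
E
```

```text
[0.52130742 0.29864218 0.00391846] 0.5699223053901873 0.1900912300500088
[0.5222 0.2984 0.    ] 0.0008273746098127193 -0.00041327005000880014
  j6 now 0.21
  shift cm [-21.6   -4.42 -15.63] turn rz 0.0 tilt err [0.002 0.001 0.   ] yawnow 0.198
```

Emit:
{"op": "move_arm", "data": {"motion": [0,0,-1,0,0,0,0,0,-3,0,0,0,0,0,-3.6,0,0,0,0,0,-3.6,0,0,0,-2.64,-0.54,-3.4,0,0,0,-3.5,-0.7,-1,0,0,0,-3.5,-0.7,0,0,0,0,-3.5,-0.7,0,0,0,0,-3.5,-0.7,0,0,0,0,-3,-0.7,0,0,0,0,-2,-0.38,1,0,0,0,0,0,3,0,0,0,0,0,3,0,0,0,0,0,1,0,0,0,0,0,0,0,0,0,0,0,0,0,0,0]}}

```text
t: 13.12
eef_pos: [0.5199, 0.0787, 0.0775]
tool_rot: [0.634, 0.774, 0.0, 0.0]
ft_force: [-0.2, -0.3, -0.4]
width: 0.0405
grip_force: 60.7
```

```bash
python3 - <<'E'
from h import *
from plant import bot
n=np.array([.9804,.197]);u=np.array([-.197,.9804]);s=bot.observe();e=s["eef_pos"];print(e,e[:2]@n,e[:2]@u,s["width"])
W=bot.read_camera("wrist");R_["orange"]=((0,120,60),(14,255,255))
f=fit([W],"orange","r",.044,(*e[:2],e[2]-.004),e[2]-.004)[0];print(f,(f[:2]-e[:2])@n,(f[:2]-e[:2])@u)
t=.5253*n-.0264*u; go(*t,.0525,.198)
cv2.imwrite("pics/w6.png",W["img"][:,:,::-1])
E
```

```text
[0.51989161 0.07873414 0.07746746] 0.5252123562108525 -0.02522769097821454 0.04047622149504028
[0.5207 0.0786 0.0735] 0.00076612378914769 -0.0002907690217854644
  j6 now -0.18
  shift cm [-0.11 -0.08  2.57] turn rz 0.001 tilt err [ 0.002 -0.     0.   ] yawnow 0.199
```

Emit:
{"op": "move_arm", "data": {"motion": [-0.11,0,0.8,0,0,0,0,0,0.8,0,0,0,0,0,0.5,0,0,0,0,0,0.4,0,0,0,0,0,0.1,0,0,0,0,0,0,0,0,0]}}

```text
t: 13.67
eef_pos: [0.5197, 0.0775, 0.0508]
tool_rot: [0.634, 0.774, -0.0, -0.0]
ft_force: [0.4, 0.2, -1.0]
width: 0.041
grip_force: 60.9
```

Emit:
{"op": "move_arm", "data": {"motion": [0,0,0,0,0,0,0,0,0,0,0,0,0,0,0,0,0,0,0,0,0,0,0,0,0,0,-1,0,0,0,0,0,-3,0,0,0,0,0,-3.5,0,0,0,0,0,-3.5,0,0,0,0,0,0,0,0,0], "gripper": 0}}

```text
t: 14.42
eef_pos: [0.5246, 0.0776, 0.1686]
tool_rot: [0.634, 0.774, 0.005, 0.006]
ft_force: [0.7, 0.3, 0.8]
width: 0.0856
grip_force: 0.0
```

```bash
python3 - <<'E'
from h import *
from plant import bot
n=np.array([.9804,.197]);u=np.array([-.197,.9804]);s=bot.observe();e=s["eef_pos"]
R_["orange"]=((0,120,60),(14,255,255))
W=bot.read_camera("wrist");S=bot.read_camera("side");T=bot.read_camera("top")
f=fit([W],"orange","r",.044,(.521,.077,.046),.046);print(f,f[0][:2]@n,f[0][:2]@u);print(fit([S,W],"orange","r",.044,(.521,.077,.046)))
print("sq",fit([T,S],"orange","s",.046,(.52,.42,0),0.))
go(.523,.35,.16)
E
```

```text
(array([0.5207, 0.0775, 0.046 ]), 0, array([-0.,  0.])) 0.5257617800000001 -0.02659690000000001
(array([0.5208, 0.0773, 0.0454]), 0, array([-0.34,  0.07,  0.08,  0.03]))
sq (array([0.52  , 0.4196, 0.    ]), np.float64(0.663), array([-0.21, -0.17, -0.07,  0.36]))
  shift cm [26.65  5.69  0.15] turn rz None tilt err [ 0.001 -0.     0.   ] yawnow 0.198
```

Emit:
{"op": "move_arm", "data": {"motion": [1.7,0.35,0,0,0,0,3.4,0.73,0,0,0,0,3.6,0.77,0,0,0,0,3.6,0.77,0,0,0,0,3.6,0.77,0,0,0,0,3.6,0.77,0,0,0,-0.1,3.6,0.4,0,0,0,-0.1,3,0.3,0,0,0,-0.1,0.9,0,0,0,0,-0.05,0,0,0,0,0,0]}}

```text
t: 15.4
eef_pos: [0.4999, 0.3511, 0.1586]
tool_rot: [0.487, 0.873, -0.002, -0.002]
ft_force: [0.3, -0.2, 0.5]
width: 0.0855
grip_force: 0.0
```

```bash
python3 - <<'E'
from h import *
from plant import bot
R_["orange"]=((0,120,60),(14,255,255))
W=bot.read_camera("wrist");np.savez("w7.npz",**W)
m=mask(W,"orange",proj(W,(.522,.421,.006))[0]);print(m.sum())
cnt=max(cv2.findContours(m,0,1)[0],key=len)[:,0].astype(float)
def res(p):
    h=sil(W,"s",[p[0],p[1],p[2]],.046,0).astype(np.float32)
    return [cv2.pointPolygonTest(h[:,None],(float(a),float(b)),True) for a,b in cnt]
for y0 in(.4,.6,.8):
    r=least_squares(res,[.522,.4215,y0],x_scale=[.01,.01,.3],diff_step=1e-3,loss="soft_l1");print(r.x,r.cost/len(cnt))
x=min((least_squares(res,[.522,.4215,y0],x_scale=[.01,.01,.3],diff_step=1e-3,loss="soft_l1") for y0 in(.4,.6,.8)),key=lambda r:r.cost).x
go(x[0]-.0008,x[1],.003,x[2])
E
```

```text
3487
[0.52085925 0.42086002 0.56243541] 0.28454592259933287
[0.520858   0.42085798 0.56224821] 0.28454443397917645
[0.52085924 0.42086    0.56244281] 0.2845473748047259
  j6 now -0.05
  shift cm [ 5.08  5.45 15.56] turn rz -0.013 tilt err [-0.004 -0.002  0.   ] yawnow 0.549
```

Emit:
{"op": "move_arm", "data": {"motion": [2.5,2.7,2,0,0,-0.013,2.58,2.75,3.0,0,0,0,0,0,3.5,0,0,0,0,0,3,0,0,0,0,0,0,0,0,0,0,0,0,0,0,0]}}

```text
t: 15.95
eef_pos: [0.5195, 0.4135, 0.0478]
tool_rot: [0.485, 0.875, -0.003, -0.001]
ft_force: [0.1, 0.3, 1.0]
width: 0.0854
grip_force: 0.0
```

```bash
python3 - <<'E'
from h import *
go(.5202,.4209,.003,.5624)
E
```

```text
j6 now 0.01
  shift cm [0.59 0.48 4.47] turn rz -0.004 tilt err [-0.005 -0.004  0.   ] yawnow 0.559
```

Emit:
{"op": "move_arm", "data": {"motion": [0.59,0.48,1.5,0,0,0,0,0,1.8,0,0,0,0,0,1.0,0,0,0,0,0,0,0,0,0,0,0,0,0,0,0]}}

```text
t: 16.37
eef_pos: [0.5219, 0.4235, 0.0075]
tool_rot: [0.484, 0.875, 0.0, 0.0]
ft_force: [0.6, 0.1, -0.4]
width: 0.0853
grip_force: 0.0
```

```bash
python3 - <<'E'
from h import *
from plant import bot
print(bot.observe()["ft_force"]);go(.5202,.4209,.003,.5624)
E
```

```text
[ 0.55848255  0.05242513 -0.39922924]
  j6 now 0.02
  shift cm [-0.13 -0.28  0.45] turn rz -0.002 tilt err [0.001 0.    0.   ] yawnow 0.561
```

Emit:
{"op": "move_arm", "data": {"motion": [-0.13,-0.28,0.45,0,0,0,0,0,0,0,0,0]}}

```text
t: 16.53
eef_pos: [0.5198, 0.4205, 0.0031]
tool_rot: [0.484, 0.875, 0.0, 0.0]
ft_force: [0.2, 0.1, 0.3]
width: 0.0855
grip_force: 0.0
```

Emit:
{"op": "move_arm", "data": {"motion": [0,0,0,0,0,0,0,0,0,0,0,0,0,0,0,0,0,0,0,0,0,0,0,0,0,0,0,0,0,0,0,0,0,0,0,0,0,0,0,0,0,0,0,0,0,0,0,0], "gripper": 1}}

```text
t: 17.2
eef_pos: [0.5205, 0.4213, 0.0034]
tool_rot: [0.484, 0.875, 0.001, 0.0]
ft_force: [0.2, 0.3, 5.4]
width: 0.0442
grip_force: 61.6
```

```bash
python3 - <<'E'
from h import *
from plant import bot
s=bot.observe();e=s["eef_pos"]
W=bot.read_camera("wrist");R_["orange"]=((0,120,60),(14,255,255))
a=.561;tn=np.array([np.cos(a),np.sin(a)]);tu=np.array([-np.sin(a),np.cos(a)])
m=mask(W,"orange",proj(W,(.521,.421,.006))[0]);cnt=max(cv2.findContours(m,0,1)[0],key=len)[:,0].astype(float)
def res(p):
    h=sil(W,"s",p,.046,0).astype(np.float32)
    return [cv2.pointPolygonTest(h[:,None],(float(a),float(b)),True) for a,b in cnt]
r=least_squares(res,[*e[:2],a],x_scale=[.01,.01,.3],diff_step=1e-3,loss="soft_l1");d=r.x[:2]-e[:2];print(e,r.x,"held tool n,u",d@tn*1e3,d@tu*1e3)
go(e[0],e[1],.17,.198)
E
```

```text
[0.52047582 0.42130582 0.00344972] [0.52233452 0.42076436 0.55891055] held tool n,u 1.2857213216972532 -1.4473600854133986
  j6 now 0.02
  shift cm [ -0.     0.03 -16.66] turn rz 0.363 tilt err [0.002 0.001 0.   ] yawnow 0.561
```

Emit:
{"op": "move_arm", "data": {"motion": [0,0,-1,0,0,0,0,0,-3,0,0,0.09,0,0,-3.6,0,0,0.09,0,0,-3.6,0,0,0.09,0,0,-3.6,0,0,0.09,0,0,-1.8,0,0,0.003,0,0,0,0,0,0]}}

```text
t: 17.83
eef_pos: [0.5221, 0.4225, 0.1746]
tool_rot: [0.634, 0.774, 0.005, 0.002]
ft_force: [0.3, -0.4, 0.4]
width: 0.044
grip_force: 61.3
```

```bash
python3 - <<'E'
from h import *
from plant import bot
n=np.array([.9804,.197]);u=np.array([-.197,.9804]);print(bot.observe()["width"])
t=.5253*n-.1105*u; go(*t,.08,.198)
E
```

```text
0.04400460573679836
  j6 now 0.38
  shift cm [-42.22  -7.07   9.24] turn rz 0.0 tilt err [0.009 0.005 0.   ] yawnow 0.198
```

Emit:
{"op": "move_arm", "data": {"motion": [-1.7,-0.28,0,0,0,0,-3.5,-0.59,0,0,0,0,-3.5,-0.59,0,0,0,0,-3.5,-0.59,0,0,0,0,-3.5,-0.59,0,0,0,0,-3.5,-0.59,0,0,0,0,-3.5,-0.59,0,0,0,0,-3.5,-0.59,0,0,0,0,-3.5,-0.59,0,0,0,0,-3.5,-0.59,0,0,0,0,-3.5,-0.59,0,0,0,0,-3.5,-0.59,0,0,0,0,-2,-0.3,2,0,0,0,0,0,3.0,0,0,0,0,0,3.0,0,0,0,0,0,1.4,0,0,0,0,0,0,0,0,0,0,0,0,0,0,0]}}

```text
t: 19.33
eef_pos: [0.5322, -0.0067, 0.0732]
tool_rot: [0.634, 0.774, -0.001, -0.002]
ft_force: [-0.6, -0.5, -0.2]
width: 0.0439
grip_force: 61.3
```

```bash
python3 - <<'E'
from h import *
from plant import bot
n=np.array([.9804,.197]);u=np.array([-.197,.9804]);s=bot.observe();e=s["eef_pos"];print(e,e[:2]@n,e[:2]@u,s["width"])
W=bot.read_camera("wrist");R_["orange"]=((0,120,60),(14,255,255));np.savez("w8.npz",**W)
z=e[2]-.0034
m=mask(W,"orange",proj(W,(*e[:2],z+.006))[0]);cnt=max(cv2.findContours(m,0,1)[0],key=len)[:,0].astype(float)
def res(p):
    h=sil(W,"s",p,.046,z).astype(np.float32)
    return [cv2.pointPolygonTest(h[:,None],(float(a),float(b)),True) for a,b in cnt]
r=least_squares(res,[*e[:2],.198],x_scale=[.01,.01,.3],diff_step=1e-3,loss="soft_l1");d=r.x[:2]-e[:2];print(r.x,"held n,u",d@n*1e3,d@u*1e3)
t=.5253*n-.1105*u; go(*t,.0525,.198)
I=cv2.resize(W["img"][140:440,160:480],(640,600));cv2.imwrite("pics/w8.png",I[:,:,::-1])
E
```

```text
[ 0.5321738  -0.00667625  0.07324948] 0.5204279768973034 -0.11138363256268116 0.04394021068675636
[ 0.53319089 -0.00752987  0.19635432] held n,u 0.8289851511883303 -1.0372563946672013
  j6 now -0.34
  shift cm [0.12 0.36 2.2 ] turn rz 0.0 tilt err [-0.001 -0.     0.   ] yawnow 0.198
```

View pics/w8.png

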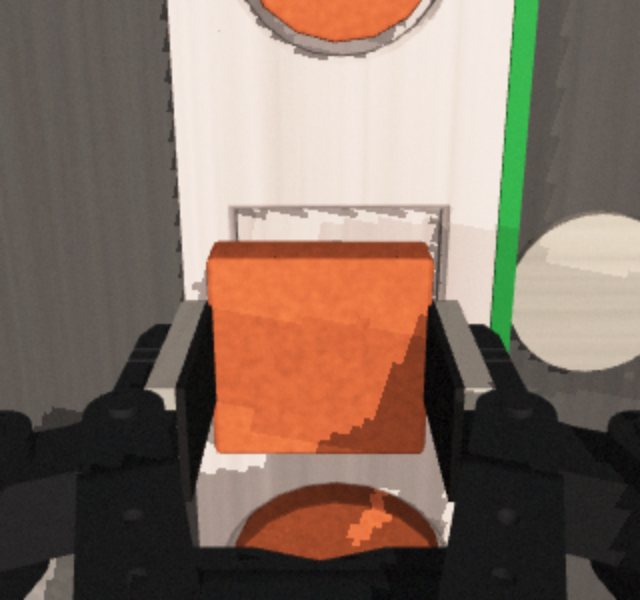

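Emit:
{"op": "move_arm", "data": {"motion": [0.09,0.36,1.0,0,0,0,0,0,0.5,0,0,0,0,0,0,0,0,0,0,0,0,0,0,0]}}

```text
t: 19.72
eef_pos: [0.5368, -0.005, 0.0596]
tool_rot: [0.634, 0.774, -0.0, -0.0]
ft_force: [-0.2, -0.8, -0.6]
width: 0.0438
grip_force: 61.3
```

```bash
python3 - <<'E'
from h import *
from plant import bot
n=np.array([.9804,.197]);u=np.array([-.197,.9804]);s=bot.observe();e=s["eef_pos"];print(e,e[:2]@n,e[:2]@u,s["width"],s["qd"])
t=.5253*n-.1108*u; go(*t,.0505,.198)
E
```

```text
[ 0.53681083 -0.00497646  0.05958598] 0.5253089767548677 -0.1106306596315946 0.043814510157775474 [-0.00129514 -0.00771593 -0.00419024 -0.00088099  0.00190474 -0.0008977 ]
  j6 now -0.34
  shift cm [-0.02 -0.    0.91] turn rz 0.0 tilt err [-0. -0.  0.] yawnow 0.198
```

Aligned to within 0.2 mm. Lowering and releasing.

Emit:
{"op": "move_arm", "data": {"motion": [0,0,0.3,0,0,0,0,0,0.3,0,0,0,0,0,0.3,0,0,0,0,0,0,0,0,0]}}

```text
t: 20.05
eef_pos: [0.5368, -0.0052, 0.0503]
tool_rot: [0.634, 0.774, -0.0, -0.0]
ft_force: [-0.2, 1.1, -0.5]
width: 0.0439
grip_force: 61.3
```

Emit:
{"op": "move_arm", "data": {"motion": [0,0,0,0,0,0,0,0,0,0,0,0,0,0,0,0,0,0,0,0,0,0,0,0,0,0,-1,0,0,0,0,0,-3,0,0,0,0,0,-3.5,0,0,0,0,0,-3.5,0,0,0,0,0,0,0,0,0], "gripper": 0}}

```text
t: 20.8
eef_pos: [0.5416, -0.0058, 0.1684]
tool_rot: [0.634, 0.774, 0.004, 0.006]
ft_force: [1.6, -0.1, 0.6]
width: 0.0855
grip_force: 0.0
```

```bash
python3 - <<'E'
from h import *
from plant import bot
n=np.array([.9804,.197]);u=np.array([-.197,.9804]);s=bot.observe();e=s["eef_pos"]
R_["orange"]=((0,120,60),(14,255,255))
W=bot.read_camera("wrist");S=bot.read_camera("side");T=bot.read_camera("top");np.savez("w9.npz",**W)
for g,sh,sz in(((.5375,-.006,.046),"s",.046),((.521,.077,.046),"r",.044)):
    f=fit([S,W],"orange",sh,sz,g);print(f,f[0][:2]@n,f[0][:2]@u)
k=[(T,blobs(T,"red")),(S,blobs(S,"red")),(W,blobs(W,"red"))]
for c,b in k: print(b)
cv2.imwrite("pics/w9.png",W["img"][:,:,::-1]);print(e)
E
```

```text
(array([ 0.5378, -0.0059,  0.0451]), np.float64(0.192), array([-0.36,  0.06,  0.08,  0.04])) 0.52609682 -0.11173095999999999
(array([0.5207, 0.0778, 0.0441]), 0, array([-0.33,  0.  ,  0.06,  0.04])) 0.52582088 -0.026302780000000015
[(np.int32(64), [290.7, 236.8], [287, 232, 9, 10])]
[]
[(np.int32(1230), [428.1, 12.5], [399, 0, 58, 32])]
[ 0.54156915 -0.00575476  0.16836229]
```

View pics/w9.png

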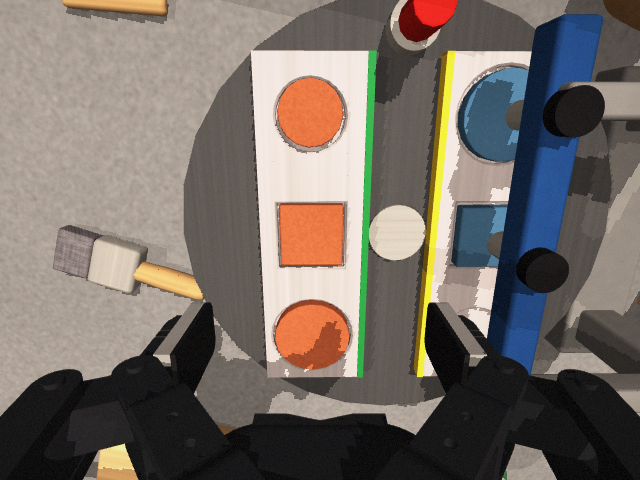

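All three blanks are seated (small at (311,113), square (312,234), large (313,334)). Next is the knob.

```bash
python3 - <<'E'
from h import *
go(.5742,.1442,.16,-1.373)
E
```

```text
j6 now -0.34
  shift cm [13.91  6.62  0.12] turn rz -1.571 tilt err [ 0.001 -0.     0.   ] yawnow 0.198
```

Emit:
{"op": "move_arm", "data": {"motion": [1.9,0.9,0,0,0,0,3.5,1.66,0,0,0,0,3.5,1.66,0,0,0,0,3.1,1.5,0,0,0,0,1.9,0.9,0,0,0,0,0,0,0,0,0,0.112,0,0,0,0,0,0.112,0,0,0,0,0,0.112,0,0,0,0,0,0.112,0,0,0,0,0,0.112,0,0,0,0,0,0.112,0,0,0,0,0,0.112,0,0,0,0,0,0.112,0,0,0,0,0,0.112,0,0,0,0,0,0.112,0,0,0,0,0,0.112,0,0,0,0,0,0.112,0,0,0,0,0,0.112,0,0,0,0,0,0.115]}}

```text
t: 22.53
eef_pos: [0.5729, 0.1439, 0.1584]
tool_rot: [0.995, 0.096, -0.002, 0.0]
ft_force: [0.1, 0.3, -0.7]
width: 0.0854
grip_force: 0.0
```

Emit:
{"op": "move_arm", "data": {"motion": [0,0,0,0,0,0,0,0,0,0,0,0]}}

```text
t: 22.7
eef_pos: [0.5734, 0.144, 0.159]
tool_rot: [0.995, 0.1, -0.002, 0.0]
ft_force: [-0.2, -0.1, 0.1]
width: 0.0854
grip_force: 0.0
```

```bash
python3 - <<'E'
from h import *
from plant import bot
s=bot.observe();print(s["eef_pos"],s["joints"])
S=bot.read_camera("side");T=bot.read_camera("top");W=bot.read_camera("wrist");cv2.imwrite("pics/w10.png",W["img"][:,:,::-1])
for c in(T,S,W):print(blobs(c,"red"))
print(proj(W,[(.5742,.1442,.096),(.5742,.1442,.06)]))
go(.5742,.1442,.066,-1.373)
E
```

```text
[0.57339232 0.14396192 0.15897462] [ 1.28362502e-01  3.49381019e-01  1.58171871e+00 -6.61521859e-05
  1.21383900e+00  1.49853892e+00]
[(np.int32(59), [291.1, 236.9], [287, 232, 9, 11])]
[(np.int32(94), [324.3, 226.3], [321, 220, 9, 16])]
[(np.int32(1488), [323.5, 250.5], [305, 225, 39, 50])]
[[321.91180947 257.801237  ]
 [321.63166404 240.31756618]]
  j6 now 1.5
  shift cm [ 0.03 -0.01  9.39] turn rz 0.002 tilt err [-0.001 -0.     0.   ] yawnow -1.371
```

View pics/w10.png

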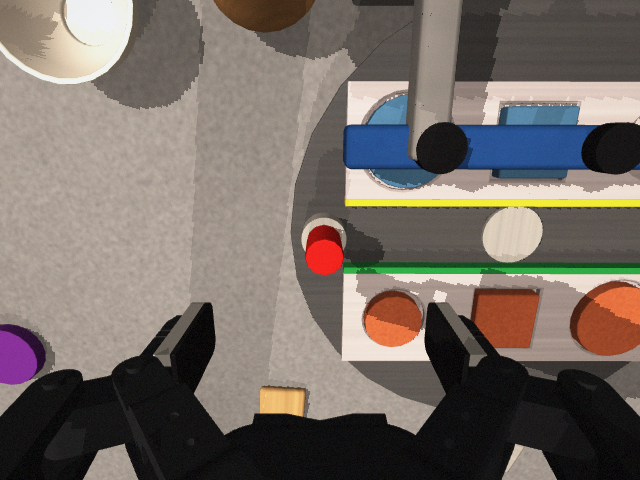

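Emit:
{"op": "move_arm", "data": {"motion": [0.03,0.1,2,0,0,0,0,0,3,0,0,0,0,0,2.6,0,0,0,0,0,1.2,0,0,0,0,0,0.5,0,0,0,0,0,0,0,0,0]}}

```text
t: 23.35
eef_pos: [0.574, 0.143, 0.0662]
tool_rot: [0.995, 0.099, -0.001, 0.0]
ft_force: [0.3, 0.2, -0.3]
width: 0.0853
grip_force: 0.0
```

Emit:
{"op": "move_arm", "data": {"motion": [0,0,0,0,0,0,0,0,0,0,0,0,0,0,0,0,0,0,0,0,0,0,0,0,0,0,0,0,0,0,0,0,0,0,0,0,0,0,0,0,0,0,0,0,0,0,0,0,0,0,0,0,0,0], "gripper": 1}}

```text
t: 24.1
eef_pos: [0.576, 0.1418, 0.0688]
tool_rot: [0.995, 0.099, 0.001, 0.001]
ft_force: [-0.1, -5.3, 5.5]
width: 0.0223
grip_force: 59.0
```

Emit:
{"op": "move_arm", "data": {"motion": [0,0,-0.5,0,0,0,0,0,-0.5,0,0,0,0,0,-0.4,0,0,0,0,0,0,0,0,0,0,0,0,0,0,0]}}

```text
t: 24.52
eef_pos: [0.5753, 0.1416, 0.081]
tool_rot: [0.995, 0.099, 0.0, 0.001]
ft_force: [2.4, -4.5, -5.6]
width: 0.0222
grip_force: 58.9
```

Emit:
{"op": "move_arm", "data": {"motion": [0,0,-0.15,0,0,0,-0.61,0.013,0,0,0,-0.0436,-1.22,0.053,0,0,0,-0.0873,-1.22,0.053,0,0,0,-0.0873,-1.22,0.053,0,0,0,-0.0873,-0.61,0.013,0,0,0,-0.0436,0,0,0,0,0,0]}}

```text
t: 25.1
eef_pos: [0.529, 0.1236, 0.0824]
tool_rot: [0.962, 0.271, -0.0, 0.001]
ft_force: [1.4, -3.4, -5.3]
width: 0.0223
grip_force: 59.1
```

Emit:
{"op": "move_arm", "data": {"motion": [-0.61,0.013,0,0,0,-0.0436,-1.22,0.053,0,0,0,-0.0873,-1.22,0.053,0,0,0,-0.0873,-1.22,0.053,0,0,0,-0.0873,-1.22,0.053,0,0,0,-0.0873,-1.22,0.053,0,0,0,-0.0873,-1.22,0.053,0,0,0,-0.0873,-1.22,0.053,0,0,0,-0.0873,-1.22,0.053,0,0,0,-0.0873,-1.22,0.053,0,0,0,-0.0873,-1.22,0.053,0,0,0,-0.0873,-1.22,0.053,0,0,0,-0.0873,-1.22,0.053,0,0,0,-0.0873,-1.22,0.053,0,0,0,-0.0873,-1.22,0.053,0,0,0,-0.0873,-1.22,0.053,0,0,0,-0.0873,-0.61,0.013,0,0,0,-0.0436,0,0,0,0,0,0]}}

```text
t: 26.6
eef_pos: [0.4711, -0.0459, 0.0822]
tool_rot: [0.564, 0.826, -0.001, -0.001]
ft_force: [-0.8, -1.0, -5.3]
width: 0.0223
grip_force: 59.3
```

```bash
python3 - <<'E'
from h import *
from plant import bot
s=bot.observe();print(s["eef_pos"],s["ft_force"],s["joints"][5],s["width"])
a=np.array([.5753,.1416])-.140*np.array([-.197,.9804]);d=s["eef_pos"][:2]-a;print(a,np.hypot(*d),np.degrees(np.arctan2(d[1],d[0])-np.arctan2(.9804,-.197))%360)
go(*s["eef_pos"],-1.373+np.radians(100))
S=bot.read_camera("side");cv2.imwrite("pics/s5.png",S["img"][:,:,::-1])
E
```

```text
[ 0.47113128 -0.04586562  0.08217644] [-0.80629374 -0.96026631 -5.29318757] -0.6155373833609737 0.022317890159271644
[0.60288  0.004344] 0.14099195383041785 99.5002925753459
  j6 now -0.62
  shift cm [0. 0. 0.] turn rz 0.0 tilt err [-0.003 -0.     0.   ] yawnow 0.372
```

Emit:
{"op": "move_arm", "data": {"motion": [-0.61,0.013,0,0,0,-0.0436,-1.22,0.053,0,0,0,-0.0873,-1.22,0.053,0,0,0,-0.0873,-1.22,0.053,0,0,0,-0.0873,-1.22,0.053,0,0,0,-0.0873,-1.22,0.053,0,0,0,-0.0873,-1.22,0.053,0,0,0,-0.0873,-1.22,0.053,0,0,0,-0.0873,-1.22,0.053,0,0,0,-0.0873,-1.22,0.053,0,0,0,-0.0873,-1.22,0.053,0,0,0,-0.0873,-1.22,0.053,0,0,0,-0.0873,-1.22,0.053,0,0,0,-0.0873,-1.22,0.053,0,0,0,-0.0873,-1.22,0.053,0,0,0,-0.0873,-0.61,0.013,0,0,0,-0.0436,0,0,0,0,0,0,0,0,0,0,0,0]}}

```text
t: 28.15
eef_pos: [0.6179, -0.1349, 0.0822]
tool_rot: [-0.056, 0.998, -0.002, -0.001]
ft_force: [0.1, -8.4, -5.9]
width: 0.0222
grip_force: 59.5
```

```bash
python3 - <<'E'
from h import *
from plant import bot
s=bot.observe();e=s["eef_pos"];print(e,s["ft_force"],s["joints"][5],s["width"])
a=np.array([.5753,.1416])-.140*np.array([-.197,.9804]);d=e[:2]-a;print(a,np.hypot(*d),np.degrees(np.arctan2(d[1],d[0])-np.arctan2(.9804,-.197))%360)
W=bot.read_camera("wrist");hsv=cv2.cvtColor(W["img"],cv2.COLOR_RGB2HSV)
for col in("yellow","green"):
    m=cv2.inRange(hsv,*map(np.array,R_[col]));n_,l,st,ce=cv2.connectedComponentsWithStats(m);i=1+np.argmax(st[1:,4]);ys,xs=np.nonzero(l==i)
    P=np.array([onz(W,(x,y),.052)[:2] for x,y in zip(xs,ys)]);v=np.linalg.svd(P-P.mean(0))[2][0];print(col,st[i],np.degrees(np.arctan2(v[1],v[0]))%180,P.mean(0))
cv2.imwrite("pics/w11.png",W["img"][:,:,::-1])
E
```

```text
[ 0.61787127 -0.13485465  0.08221985] [ 0.12610526 -8.3830819  -5.89122364] -2.0034881057542013 0.022236849725201773
[0.60288  0.004344] 0.1400035841861768 174.78526776405963
yellow [ 349  228  291   13 2857] 97.04870524440406 [ 0.58403379 -0.04923096]
green [ 384  311  256   20 4493] 96.87474048786143 [ 0.63021437 -0.02721449]
```

View pics/w11.png

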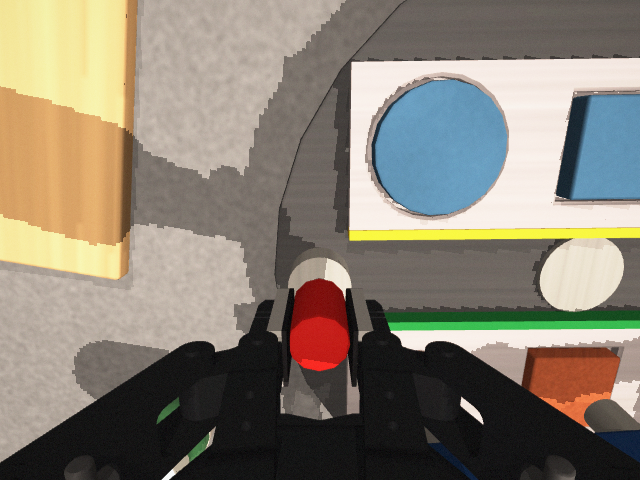

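Emit:
{"op": "move_arm", "data": {"motion": [-0.61,0.013,0,0,0,-0.0436,-0.55,0.013,0,0,0,-0.0393,0,0,0,0,0,0,0,0,0,0,0,0]}}

```text
t: 28.53
eef_pos: [0.6294, -0.133, 0.0824]
tool_rot: [-0.098, 0.995, -0.002, -0.001]
ft_force: [0.6, -6.5, -6.0]
width: 0.0223
grip_force: 59.5
```

```bash
cat > ang.py <<'E'
from h import *
from plant import bot
s=bot.observe();e=s["eef_pos"];print(e,s["ft_force"],s["joints"][5],s["width"])
a=np.array([.60288,.00434]);d=e[:2]-a;print(np.hypot(*d),np.degrees(np.arctan2(d[1],d[0])-np.arctan2(.9804,-.197))%360)
W=bot.read_camera("wrist");hsv=cv2.cvtColor(W["img"],cv2.COLOR_RGB2HSV)
for col in("yellow","green"):
    m=cv2.inRange(hsv,*map(np.array,R_[col]));n_,l,st,ce=cv2.connectedComponentsWithStats(m);i=1+np.argmax(st[1:,4]);ys,xs=np.nonzero(l==i)
    P=np.array([onz(W,(x,y),.052)[:2] for x,y in zip(xs,ys)]);v=np.linalg.svd(P-P.mean(0))[2][0];print(col,np.degrees(np.arctan2(v[1],v[0]))%180,P.mean(0)@[.9804,.197])
E
python3 ang.py
```

```text
[ 0.62940356 -0.13301894  0.08235067] [ 0.55689259 -6.51287741 -5.98825671] -2.0780574619473744 0.02234696494140847
0.13989630734086217 179.56749370852586
yellow 101.88784096080326 0.5671536621544141
green 101.75471075162677 0.6155429013660717
```

Emit:
{"op": "move_arm", "data": {"motion": [-0.05,0,0.4,0,0,0,0,0,0.4,0,0,0,0,0,0.3,0,0,0,0,0,0,0,0,0,0,0,0,0,0,0]}}

```text
t: 29.0
eef_pos: [0.6294, -0.1331, 0.0715]
tool_rot: [-0.097, 0.995, -0.002, -0.001]
ft_force: [-1.7, -6.9, -3.6]
width: 0.0224
grip_force: 59.5
```

Emit:
{"op": "move_arm", "data": {"motion": [0,0,0.3,0,0,0,0,0,0.2,0,0,0,0,0,0,0,0,0]}}

```text
t: 29.25
eef_pos: [0.6303, -0.1329, 0.0689]
tool_rot: [-0.098, 0.995, -0.002, 0.0]
ft_force: [-2.2, -6.2, 4.9]
width: 0.0222
grip_force: 60.9
```

Emit:
{"op": "move_arm", "data": {"motion": [0,0,0,0,0,0,0,0,0,0,0,0,0,0,0,0,0,0,0,0,0,0,0,0,0,0,0,0,0,0,0,0,-1,0,0,0,0,0,-3,0,0,0,0,0,-3.5,0,0,0,0,0,-3.5,0,0,0,0,0,0,0,0,0], "gripper": 0}}

```text
t: 30.08
eef_pos: [0.6343, -0.1324, 0.1859]
tool_rot: [-0.097, 0.995, -0.003, 0.007]
ft_force: [1.4, -0.7, 1.5]
width: 0.0857
grip_force: 0.0
```

```bash
python3 ang.py; python3 - <<'E'
from h import *
from plant import bot
W=bot.read_camera("wrist");S=bot.read_camera("side");T=bot.read_camera("top");np.savez("w12.npz",**W);np.savez("t12.npz",**T)
print(blobs(T,"red"),blobs(S,"red"));a,b=blobs(T,"red"),blobs(S,"red")
if a and b: print(tri([(T,a[0][1]),(S,b[0][1])]))
for col in("yellow","green"):
    hsv=cv2.cvtColor(T["img"],cv2.COLOR_RGB2HSV);m=cv2.inRange(hsv,*map(np.array,R_[col]));ys,xs=np.nonzero(m);k=(xs>295)&(xs<410)&(ys>200)&(ys<255)
    P=np.array([onz(T,(x,y),.052)[:2] for x,y in zip(xs[k],ys[k])]);v=np.linalg.svd(P-P.mean(0))[2][0];print("top",col,k.sum(),np.degrees(np.arctan2(v[1],v[0]))%180)
I=np.zeros((480,1080,3),np.uint8);I[:,:640]=W["img"];I[:,640:]=cv2.resize(T["img"][140:380,280:500],(440,480))
cv2.imwrite("pics/w12.png",cv2.resize(I,(800,356))[:,:,::-1])
E
```

```text
[ 0.63425992 -0.13239626  0.18592559] [ 1.38672728 -0.6589831   1.54598699] -2.0782699742039115 0.08566410016526073
0.1402907884464118 181.56351259623267
yellow 102.20198680080263 0.5667636375103756
green 102.18096827813588 0.6160160212421434
[] [(np.int32(145), [399.4, 308.2], [394, 300, 12, 19])]
top yellow 132 102.16511724592416
top green 182 102.2410580220097
```

View pics/w12.png

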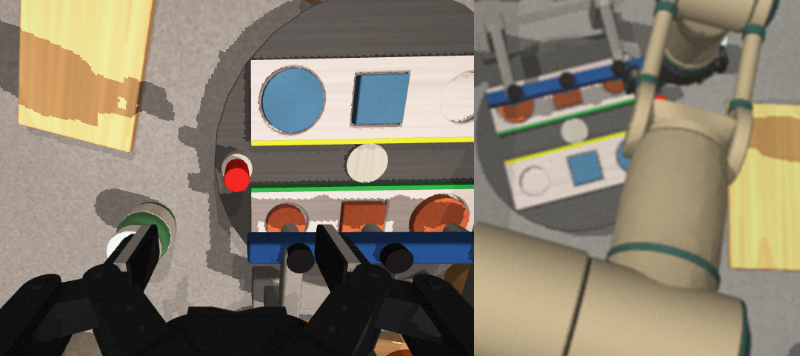

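```bash
python3 - <<'E'
from h import *
from plant import bot
W=bot.read_camera("wrist");S=bot.read_camera("side")
R_["red"]=((0,150,60),(3,255,255))
def kfit(views,g):
    ms=[mask(c,"red",proj(c,g)[0]) for c in views];cen=[np.array([np.nonzero(m)[1].mean(),np.nonzero(m)[0].mean()]) for m in ms]
    def f(p):
        o=[]
        for c,q in zip(views,cen):
            M=cv2.moments(sil(c,"r",[p[0],p[1],0],.024,p[2],.036));o+=list((np.array([M["m10"],M["m01"]])/M["m00"]-q)/K(c))
        return np.array(o)
    r=least_squares(f,[g[0],g[1],.06],x_scale=.01,diff_step=1e-3);return r.x,r.fun*300,[m.sum() for m in ms],[cv2.contourArea(sil(c,"r",[r.x[0],r.x[1],0],.024,r.x[2],.036)) for c in views]
print("now S,W",kfit([S,W],np.array([.63,-.133,.078])))
T0=dict(np.load("top0.npz"));S0=dict(np.load("side0.npz"))
print("start T,S",kfit([T0,S0],np.array([.575,.142,.078])))
E
```

```text
now S,W (array([ 0.63299233, -0.13094198,  0.05827316]), array([-0.27089516,  0.09891414, -0.02593699,  0.07222852]), [np.uint64(175), np.uint64(1306)], [221.7227237788029, 1398.1817778334953])
start T,S (array([0.57534609, 0.14096865, 0.06146684]), array([ 0.01325737, -0.16772715, -0.12999622,  0.04539399]), [np.uint64(91), np.uint64(129)], [113.95005791727453, 168.01177757489495])
```

Emit:
{"op": "move_arm", "data": {"motion": [0,0,0,0,0,0.11,0,0,0,0,0,0.11,0,0,0,0,0,0.11,0,0,0,0,0,0.11,0,0,0,0,0,0.11,0,0,0,0,0,0.11,0,0,0,0,0,0.11,0,0,0,0,0,0.11,0,0,0,0,0,0.11,0,0,0,0,0,0.11,0,0,0,0,0,0.11,0,0,0,0,0,0.11,0,0,0,0,0,0.11,0,0,0,0,0,0.12,0,0,0,0,0,0]}}

```text
t: 31.63
eef_pos: [0.6291, -0.131, 0.1755]
tool_rot: [0.628, 0.778, -0.001, -0.001]
ft_force: [0.0, -0.2, 0.3]
width: 0.0854
grip_force: 0.0
```

```bash
python3 - <<'E'
from h import *
go(.555,-.10,.165,.211)
E
```

```text
j6 now -0.53
  shift cm [ 4.59 -6.59  1.07] turn rz 0.002 tilt err [-0.003  0.001  0.   ] yawnow 0.213
```

Emit:
{"op": "move_arm", "data": {"motion": [1.2,-1.7,0.3,0,0,0,1.8,-2.6,0.3,0,0,0,1.6,-2.3,0.4,0,0,0,0,0,0,0,0,0,0,0,0,0,0,0]}}

```text
t: 32.05
eef_pos: [0.5537, -0.0995, 0.1663]
tool_rot: [0.626, 0.78, -0.0, -0.001]
ft_force: [0.7, 0.6, 0.5]
width: 0.0854
grip_force: 0.0
```

```bash
cat >> h.py <<'E'
def cfit(c,col,shape,size,z,g,amin=300):
    m=mask(c,col,proj(c,(g[0],g[1],z+.006))[0],amin);cnt=max(cv2.findContours(m,0,1)[0],key=len)[:,0].astype(float)
    def res(p):
        h=sil(c,shape,p,size,z).astype(np.float32)
        return [cv2.pointPolygonTest(h[:,None],(float(a),float(b)),True) for a,b in cnt]
    r=least_squares(res,g,x_scale=[.01,.01,.3],diff_step=1e-3,loss="soft_l1");return np.round(r.x,4),round(r.cost/len(cnt),2),int(m.sum())
E
python3 - <<'E'
from h import *
from plant import bot
W=bot.read_camera("wrist");S=bot.read_camera("side");T=bot.read_camera("top")
np.savez("w13.npz",**W);np.savez("s13.npz",**S)
print([b for b in blobs(W,"blue",800)])
for z in(.046,.040):
    print(z,"large",cfit(W,"blue","r",.06,z,[.553,-.09,0]),"sq",cfit(W,"blue","s",.046,z,[.537,-.006,.21]))
print("z check large",fit([S,W],"blue","r",.06,(.553,-.09,.046)),"sq",fit([S,W],"blue","s",.046,(.537,-.006,.046)))
I=cv2.resize(W["img"],(480,360));J=cv2.resize(S["img"],(480,360))
cv2.imwrite("pics/w13.png",np.vstack([I,J])[:600,:,::-1]);
E
```

```text
[(np.int32(15884), [566.5, 143.4], [515, 0, 119, 327]), (np.int32(5235), [325.0, 101.7], [290, 65, 72, 75]), (np.int32(5198), [323.9, 226.2], [283, 186, 82, 81])]
0.046 large (array([ 0.5558, -0.0914, -0.0376]), np.float64(0.58), 5198) sq (array([ 0.5378, -0.0083,  0.2183]), np.float64(0.23), 5235)
0.04 large (array([ 0.5562, -0.0927, -0.023 ]), np.float64(0.08), 5198) sq (array([ 0.5378, -0.0078,  0.2185]), np.float64(0.05), 5235)
z check large (array([ 0.5559, -0.0916,  0.0447]), 0, array([-0.45,  0.08,  0.11,  0.06])) sq (array([ 0.5377, -0.0076,  0.0384]), np.float64(0.209), array([ 0.42,  0.02, -0.08, -0.05]))
```

View pics/w13.png

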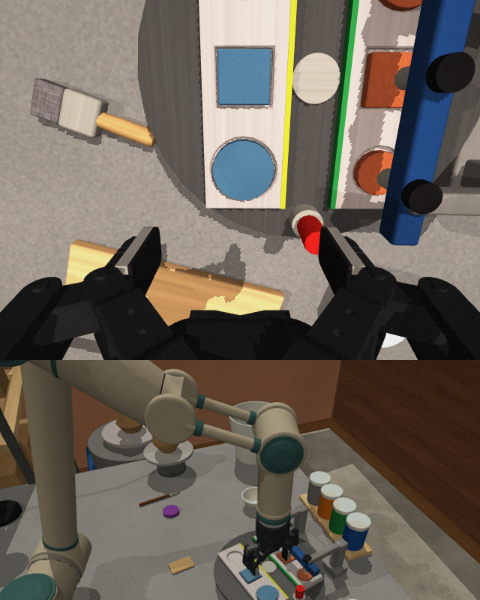

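```bash
python3 - <<'E'
from h import *
go(.5550,-.0916,.062,.213)
E
```

```text
j6 now -0.52
  shift cm [9.500e-01 1.000e-02 1.052e+01] turn rz 0.003 tilt err [ 0.001 -0.001  0.   ] yawnow 0.216
```

Emit:
{"op": "move_arm", "data": {"motion": [0.5,0,2.5,0,0,0,0.45,0,3,0,0,0,0,0,3,0,0,0,0,0,1.5,0,0,0,0,0,0.5,0,0,0,0,0,0,0,0,0,0,0,0,0,0,0]}}

```text
t: 32.78
eef_pos: [0.5549, -0.0916, 0.0626]
tool_rot: [0.627, 0.779, 0.0, 0.001]
ft_force: [-0.9, -0.9, 0.3]
width: 0.0851
grip_force: 0.0
```

```bash
python3 - <<'E'
from h import *
go(.5550,-.0916,.050,.213)
E
```

```text
j6 now -0.5
  shift cm [-0.    0.01  1.26] turn rz 0.002 tilt err [ 0.001 -0.001  0.   ] yawnow 0.215
```

Emit:
{"op": "move_arm", "data": {"motion": [0,0,0.7,0,0,0,0,0,0.55,0,0,0,0,0,0,0,0,0,0,0,0,0,0,0]}}

```text
t: 33.12
eef_pos: [0.5535, -0.0911, 0.0497]
tool_rot: [0.627, 0.779, -0.0, 0.0]
ft_force: [0.6, 0.6, 0.1]
width: 0.0852
grip_force: 0.0
```

Emit:
{"op": "move_arm", "data": {"motion": [0,0,0,0,0,0,0,0,0,0,0,0,0,0,0,0,0,0,0,0,0,0,0,0,0,0,0,0,0,0,0,0,0,0,0,0,0,0,0,0,0,0], "gripper": 1}}

```text
t: 33.7
eef_pos: [0.5539, -0.0912, 0.051]
tool_rot: [0.627, 0.779, 0.0, 0.001]
ft_force: [-0.7, 0.2, 6.0]
width: 0.0559
grip_force: 61.9
```

Emit:
{"op": "move_arm", "data": {"motion": [0,0,-1,0,0,0,0,0,-3,0,0,0,0,0,-3.5,0,0,0,0,0,-3.5,0,0,0,0,0,-1,0,0,0,0,0,0,0,0,0]}}

```text
t: 34.2
eef_pos: [0.5558, -0.0917, 0.1737]
tool_rot: [0.627, 0.779, 0.002, 0.004]
ft_force: [0.2, 0.0, -0.8]
width: 0.0558
grip_force: 63.7
```

```bash
cat > board.py <<'E'
from h import *
def board(c,exclude=None):
    hsv=cv2.cvtColor(c["img"],cv2.COLOR_RGB2HSV);m=cv2.inRange(hsv,(16,60,90),(28,190,255))
    n,l,s,ce=cv2.connectedComponentsWithStats(m);q=proj(c,(.5,-.315,.015))[0]
    i=min((i for i in range(1,n) if s[i,4]>1500),key=lambda i:np.hypot(*(ce[i]-q)));cnt=max(cv2.findContours((l==i).astype(np.uint8),0,1)[0],key=len)[:,0]
    P=np.array([onz(c,p,.015)[:2] for p in cnt])
    (a,b),(w,h),t=cv2.minAreaRect(P.astype(np.float32)*1000);box=cv2.boxPoints(((a,b),(w,h),t))
    return s[i],np.round((a,b),1),np.round((w,h,t),1),np.round(box).tolist()
if __name__=="__main__":
    from plant import bot
    print(board(dict(np.load("top0.npz"))));print(board(dict(np.load("side0.npz"))))
    T=bot.read_camera("top");S=bot.read_camera("side");print(board(T));print(board(S))
    s=bot.observe();print(s["width"],s["eef_pos"])
    I=np.hstack([T["img"][120:420,280:600],S["img"][180:480,240:560]]);cv2.imwrite("pics/b1.png",I[:,:,::-1])
E
python3 board.py
```

```text
(array([ 450,  209,   57,  114, 5128], dtype=int32), array([ 503.5, -313.1]), array([134.2, 281.6,  86. ]), [[358.0, -370.0], [639.0, -390.0], [649.0, -256.0], [368.0, -236.0]])
(array([  294,   377,   172,   103, 11385], dtype=int32), array([ 506.2, -316.6]), array([133.5, 280.3,  85.9]), [[362.0, -373.0], [641.0, -393.0], [651.0, -260.0], [371.0, -240.0]])
(array([  353,   209,   155,   166, 13824], dtype=int32), array([ 448.8, -193. ]), array([368. , 409.5,  85.5]), [[230.0, -361.0], [639.0, -392.0], [667.0, -26.0], [259.0, 6.0]])
(array([  294,   377,   172,   103, 11371], dtype=int32), array([ 506.2, -316.6]), array([133.4, 280.4,  85.9]), [[362.0, -373.0], [641.0, -393.0], [651.0, -260.0], [371.0, -240.0]])
0.05547830293492955 [ 0.55290263 -0.09087845  0.16924641]
```

View pics/b1.png

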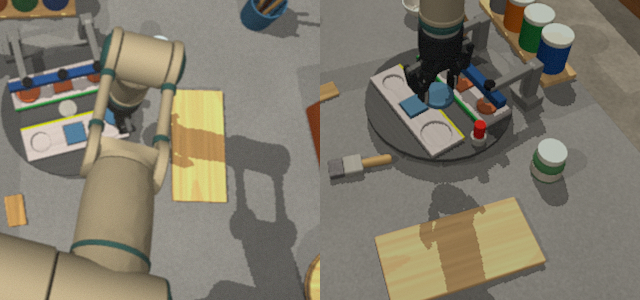

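```bash
python3 - <<'E'
from h import *
go(.570,-.320,.05)
E
```

```text
shift cm [-22.75  -3.21  11.92] turn rz None tilt err [-0.001  0.     0.   ] yawnow 0.215
```

Emit:
{"op": "move_arm", "data": {"motion": [-1.7,-0.24,0,0,0,0,-3.4,-0.48,0,0,0,0,-3.5,-0.5,0,0,0,0,-3.5,-0.5,0,0,0,0,-3.5,-0.5,1,0,0,0,-3.5,-0.5,2,0,0,0,-2.4,-0.33,3,0,0,0,-1.25,-0.16,3,0,0,0,0,0,2,0,0,0,0,0,0.9,0,0,0,0,0,0,0,0,0,0,0,0,0,0,0]}}

```text
t: 35.3
eef_pos: [0.5701, -0.3192, 0.0494]
tool_rot: [0.627, 0.779, -0.0, -0.001]
ft_force: [-0.0, 0.4, 0.1]
width: 0.0558
grip_force: 63.7
```

```bash
python3 - <<'E'
from h import *
from plant import bot
s=bot.observe();e=s["eef_pos"];print(e,s["width"],s["grip_force"],s["ft_force"])
S=bot.read_camera("side");W=bot.read_camera("wrist")
from board import board
print(board(S));print(fit([S,W],"blue","r",.06,(e[0],e[1],e[2]-.005)))
go(.570,-.320,.0215)
E
```

```text
[ 0.57008931 -0.31921988  0.04941201] 0.05583451429363211 63.663493394851685 [-0.00950515  0.35950703  0.07769389]
(array([ 294,  387,  172,   93, 9562], dtype=int32), array([ 506.3, -316.7]), array([133.5, 280.3,  86. ]), [[362.0, -373.0], [641.0, -393.0], [651.0, -260.0], [371.0, -240.0]])
(array([ 0.5734, -0.3255,  0.0358]), 0, array([-2.19,  0.57,  0.39,  0.22]))
  shift cm [ 0.04 -0.16  3.03] turn rz None tilt err [ 0.002 -0.001  0.   ] yawnow 0.216
```

Emit:
{"op": "move_arm", "data": {"motion": [0,0,1.2,0,0,0,0,0,0.9,0,0,0,0,0,0.5,0,0,0,0,0,0.2,0,0,0,0,0,0,0,0,0]}}

```text
t: 35.82
eef_pos: [0.5702, -0.3197, 0.0217]
tool_rot: [0.627, 0.779, -0.0, -0.001]
ft_force: [0.4, 0.3, -0.6]
width: 0.0558
grip_force: 63.7
```

Emit:
{"op": "move_arm", "data": {"motion": [0,0,0.1,0,0,0,0,0,0,0,0,0]}}

```text
t: 35.98
eef_pos: [0.5709, -0.3203, 0.0217]
tool_rot: [0.627, 0.779, -0.0, 0.0]
ft_force: [0.1, -0.2, -0.6]
width: 0.0557
grip_force: 63.7
```

Emit:
{"op": "move_arm", "data": {"motion": [0,0,0.1,0,0,0,0,0,0.05,0,0,0,0,0,0,0,0,0]}}

```text
t: 36.23
eef_pos: [0.5708, -0.3203, 0.0202]
tool_rot: [0.627, 0.779, -0.0, 0.0]
ft_force: [-0.5, -0.1, -0.2]
width: 0.0559
grip_force: 63.7
```

Within about 1 mm of the board; releasing.

Emit:
{"op": "move_arm", "data": {"motion": [0,0,0,0,0,0,0,0,0,0,0,0,0,0,0,0,0,0,0,0,0,0,0,0,0,0,-1,0,0,0,0,0,-3,0,0,0,0,0,-3.5,0,0,0,0,0,-3.5,0,0,0,0,0,-3,0,0,0,0,0,0,0,0,0], "gripper": 0}}

```text
t: 37.07
eef_pos: [0.5743, -0.3226, 0.1688]
tool_rot: [0.627, 0.779, 0.0, 0.007]
ft_force: [0.1, -0.7, -0.3]
width: 0.0854
grip_force: 0.0
```

```bash
python3 - <<'E'
from h import *
from plant import bot
S=bot.read_camera("side");W=bot.read_camera("wrist")
print(fit([S],"blue","r",.06,(.570,-.32,.015),.015));print(fit([S],"blue","s",.046,(.5377,-.0076,.046),.046))
go(.537,-.0079,.168,.2185)
E
```

```text
(array([ 0.5729, -0.3221,  0.015 ]), 0, array([-0.,  0.]))
(array([ 0.5392, -0.0095,  0.046 ]), np.float64(0.314), array([0., 0.]))
  j6 now -0.83
  shift cm [31.29  3.31 -0.62] turn rz -0.003 tilt err [ 0.004 -0.003  0.   ] yawnow 0.215
```

Emit:
{"op": "move_arm", "data": {"motion": [1.7,0.18,0,0,0,0,3.5,0.37,0,0,0,0,3.6,0.38,0,0,0,0,3.6,0.38,0,0,0,0,3.6,0.38,0,0,0,0,3.6,0.38,0,0,0,0,3.6,0.38,0,0,0,0,3.6,0.38,0,0,0,0,3.0,0.32,1,0,0,0,1.5,0.16,3,0,0,0,0,0,3,0,0,0,0,0,2,0,0,0,0,0,0.5,0,0,0,0,0,0,0,0,0,0,0,0,0,0,0]}}

```text
t: 38.42
eef_pos: [0.5358, -0.007, 0.0649]
tool_rot: [0.627, 0.779, -0.0, -0.001]
ft_force: [0.6, -0.1, -0.1]
width: 0.0853
grip_force: 0.0
```

```bash
python3 - <<'E'
from h import *
from plant import bot
W=bot.read_camera("wrist");print(cfit(W,"blue","s",.046,.042,[.537,-.008,.2185]))
go(.537,-.0079,.0503,.2185)
E
```

```text
(array([ 0.5383, -0.0105,  0.2169]), np.float64(0.14), 9551)
  j6 now -0.36
  shift cm [-0.06  0.02  1.54] turn rz -0.004 tilt err [ 0.001 -0.     0.   ] yawnow 0.215
```

Emit:
{"op": "move_arm", "data": {"motion": [-0.1,0,0.8,0,0,0,0,0,0.73,0,0,0,0,0,0,0,0,0,0,0,0,0,0,0]}}

```text
t: 38.8
eef_pos: [0.5361, -0.0084, 0.0495]
tool_rot: [0.627, 0.779, -0.0, -0.0]
ft_force: [-0.3, -0.4, -0.2]
width: 0.0855
grip_force: 0.0
```

Emit:
{"op": "move_arm", "data": {"motion": [0,0,0,0,0,0,0,0,0,0,0,0,0,0,0,0,0,0,0,0,0,0,0,0,0,0,0,0,0,0,0,0,0,0,0,0,0,0,0,0,0,0,0,0,0,0,0,0], "gripper": 1}}

```text
t: 39.47
eef_pos: [0.537, -0.0084, 0.0505]
tool_rot: [0.627, 0.779, 0.0, 0.001]
ft_force: [-1.1, -0.1, 5.8]
width: 0.0436
grip_force: 61.3
```

Emit:
{"op": "move_arm", "data": {"motion": [0,0,-1,0,0,0,0,0,-3,0,0,0,0,0,-3.5,0,0,0,0,0,-3.5,0,0,0,0,0,-1,0,0,0,0,0,0,0,0,0,0,0,0,0,0,0]}}

```text
t: 40.05
eef_pos: [0.5361, -0.0082, 0.1698]
tool_rot: [0.627, 0.779, 0.0, 0.0]
ft_force: [-0.7, -0.0, -0.5]
width: 0.0441
grip_force: 61.3
```

```bash
python3 - <<'E'
from h import *
from plant import bot
from board import board
S=bot.read_camera("side");print(board(S));print(fit([S],"blue","r",.06,(.570,-.32,.015),.015))
go(.445,-.311,.05)
E
```

```text
(array([  294,   377,   172,   103, 10475], dtype=int32), array([ 506.3, -316.7]), array([133.2, 280.4,  86. ]), [[362.0, -373.0], [641.0, -393.0], [651.0, -260.0], [371.0, -240.0]])
(array([ 0.573 , -0.3221,  0.015 ]), 0, array([ 0., -0.]))
  shift cm [-27.67 -15.26  11.87] turn rz None tilt err [-0.002  0.     0.   ] yawnow 0.215
```

Emit:
{"op": "move_arm", "data": {"motion": [-1.5,-0.83,0,0,0,0,-3.0,-1.65,0,0,0,0,-3.1,-1.7,0,0,0,0,-3.1,-1.7,0,0,0,0,-3.1,-1.7,0,0,0,0,-3.1,-1.7,0,0,0,0,-3.1,-1.7,0,0,0,0,-3.1,-1.7,0,0,0,0,-2.9,-1.6,1,0,0,0,-1.67,-0.98,3,0,0,0,0,0,3,0,0,0,0,0,3,0,0,0,0,0,1.8,0,0,0,0,0,0,0,0,0,0,0,0,0,0,0]}}

```text
t: 41.35
eef_pos: [0.4448, -0.3098, 0.0494]
tool_rot: [0.627, 0.779, 0.0, -0.003]
ft_force: [-0.1, -0.1, 0.2]
width: 0.0439
grip_force: 61.3
```

```bash
python3 - <<'E'
from h import *
from plant import bot
s=bot.observe();print(s["width"],s["ft_force"]);go(.445,-.311,.0198)
E
```

```text
0.04386680595506107 [-0.08334052 -0.05235472  0.22203839]
  shift cm [-0.14  0.01  2.96] turn rz None tilt err [-0.005  0.004  0.   ] yawnow 0.215
```

Emit:
{"op": "move_arm", "data": {"motion": [-0.1,0,1.2,0,0,0,0,0,0.9,0,0,0,0,0,0.6,0,0,0,0,0,0.2,0,0,0,0,0,0,0,0,0,0,0,0,0,0,0]}}

```text
t: 41.85
eef_pos: [0.4469, -0.3123, 0.0232]
tool_rot: [0.627, 0.779, -0.0, 0.0]
ft_force: [0.1, 0.7, -0.2]
width: 0.0437
grip_force: 61.3
```

Emit:
{"op": "move_arm", "data": {"motion": [0,0,0.2,0,0,0,0,0,0.1,0,0,0,0,0,0,0,0,0,0,0,0,0,0,0]}}

```text
t: 42.18
eef_pos: [0.4467, -0.3122, 0.02]
tool_rot: [0.627, 0.779, -0.0, 0.0]
ft_force: [-0.1, 0.7, -0.4]
width: 0.0437
grip_force: 61.3
```

Release, rise, and back away for a clear look.

Emit:
{"op": "move_arm", "data": {"motion": [0,0,0,0,0,0,0,0,0,0,0,0,0,0,0,0,0,0,0,0,0,0,0,0,0,0,-1,0,0,0,0,0,-3,0,0,0,0,0,-3.5,0,0,0,0,0,-3.5,0,0,0,0,0,-3,0,0,0,-1.5,-1.5,0,0,0,0,-2.0,-2.0,0,0,0,0,-2.0,-2.5,0,0,0,0,-2.0,-2.5,0,0,0,0,-2.0,-2.5,0,0,0,0,-2.0,-2.5,0,0,0,0,0,0,0,0,0,0], "gripper": 0}}

```text
t: 43.52
eef_pos: [0.3361, -0.4582, 0.1607]
tool_rot: [0.629, 0.778, -0.002, 0.001]
ft_force: [-0.2, 0.0, -0.6]
width: 0.0852
grip_force: 0.0
```

```bash
python3 - <<'E'
from h import *
from plant import bot
from board import board
S=bot.read_camera("side");T=bot.read_camera("top");print(board(S))
print(fit([T,S],"blue","r",.06,(.572,-.321,.015)),fit([T,S],"blue","s",.046,(.447,-.312,.015)))
a,b=blobs(T,"red"),blobs(S,"red");print(a,b)
if a and b:print(tri([(T,a[0][1]),(S,b[0][1])]))
I=np.hstack([T["img"][120:420,270:590],S["img"][160:460,240:560]]);I=cv2.resize(I,(800,375));cv2.imwrite("pics/end.png",I[:,:,::-1])
E
```

```text
(array([ 342,  377,  124,  103, 6387], dtype=int32), array([ 533.1, -318.3]), array([133.7, 226.6,  85.9]), [[415.0, -377.0], [641.0, -393.0], [651.0, -260.0], [425.0, -244.0]])
(array([ 0.5717, -0.3224,  0.0161]), 0, array([ 0.05, -0.48, -0.27,  0.1 ])) (array([ 0.4562, -0.3161,  0.013 ]), np.float64(0.419), array([ 0.06, -2.2 , -1.24,  0.42]))
[(np.int32(69), [404.8, 209.4], [400, 205, 10, 11])] [(np.int32(141), [399.2, 308.3], [394, 301, 12, 18])]
(array([ 0.63188939, -0.13379807,  0.0823498 ]), np.float64(0.00033776590673635523))
```

View pics/end.png

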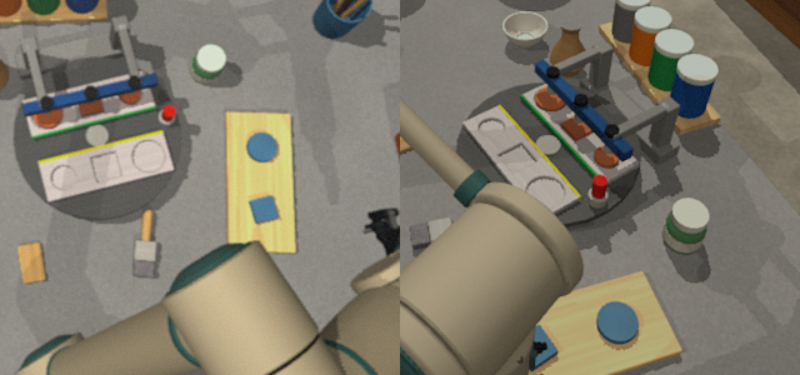

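The large disc (262,147) and square (264,208) lie flat on the board. The blanks are under the beam, and the knob height matches the start, so the plunger is home. Handing in.

```bash
python3 -c "
from plant import bot
print(bot.job_done())"
```

```text
the job is handed in; nothing more can be done
None
```

The job is done and handed in, at about 44 s on the robot's clock: all three blanks are in their pockets, the turntable is swung half a turn with the plunger home, and both blue pieces lie side by side on the ware board.

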